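Stock and label the empty candle crate

TASK

First take the thick yellow candle off the white price plate and stand it upright in the empty crate. The plate is too thin to pick up where it lies, so slide it out over the riser's edge that faces away from the robot until it overhangs while still lying on the riser, grip it there, lift it off and lean it on the empty sloped stand in front of that crate: red band at the top, bottom edge resting squarely on the stand's lip, centred. Set both things down gently, let neither fall or tip over, leave the votive glass, the matchbox and the tin where they are, and let go.

Things in the scene. Friction and masses are not known exactly. Their poses are not given: they have to be found in the camera images.
- riser: Fixed pale wooden display riser (a small table): top 200 mm (x) by 180 mm (y) by 12 mm thick, upper surface 60 mm above the work surface, on two side boards running along x, 69 mm either side of the middle; under the middle of the far edge it is open. Origin on the work surface under its middle. +x points away from the robot; the far edge is at +100 mm.
- plate: Loose stiff white enamelled price plate, 120 mm (x) by 56 mm (y) by 3 mm thick, about 60 g, lying on the riser; a red band covers the last 24 mm at its +x end, which starts towards the riser's far edge; a yellow candle picture is on its face. Origin at the centre of its underside, z out of its printed face.
- plate_band_end (a point): Middle of the plate's short edge at the red-band end: 60 mm along the plate's +x from its origin, at half thickness.
- candle: Loose thick yellow pillar candle, 40 mm diameter, 85 mm tall (plus a 10 mm wick without substance), about 100 g, standing upright on the plate near its middle. Origin at the centre of its underside, z up.
- empty_crate: Fixed dark wooden crate without contents, 130 mm (x) by 120 mm (y) outside, 45 mm high, walls and floor 6 mm. Origin on the work surface under its centre; z up. The empty stand is in front of it, on the robot's side.
- stand: Fixed dark wooden stand without a plate, 40 mm wide, in front of the empty crate. Origin on the work surface under it; +x points roughly away from the robot, y across it. Its face rises towards +x at 25 degrees from level. With the plate properly on it, the plate's origin is at x = 0, y = 0, z = 43 mm in this frame, the plate's x pointing up the slope, the red end 20 mm beyond the top of the face.
- stand_lip (a point): Middle of the inner corner between the stand's face and the lip at its foot: x = -54, y = 0, z = 18 mm in the stand's frame. The face runs 100 mm up the slope from here; the lip stands 8 mm proud of the face and stops the plate's bottom edge.
- full_crate: Fixed second crate of the same size, full of yellow candles, with its own stand fixed 150 mm in front of it, carrying a blue-banded plate. Not part of the work, an obstacle (up to 75 mm high). Origin on the work surface under the crate's centre.
- votive: Bystander: loose red votive glass, 60 mm diameter, 60 mm tall; origin under its centre.
- matchbox: Bystander: loose cardboard matchbox, 36 by 56 by 16 mm; origin under its centre.
- tin: Bystander: loose metal tin, 60 mm diameter, 60 mm tall; origin under its centre.
Mind the look-alikes: they are no part of the job. Of the things shaped like the plate, the white one is meant.

How it is judged:
By the outcome, as a careful person would: the job done as asked, in the order asked, and still so for the second after the job is handed in, with the robot touching nothing.
It also fails if it takes over 66 s, if anything falls off the work surface, if the arm or the gripper's body presses on something with over 40 N, if the wrist force passes 120 N, or if a joint passes its speed limit or range.

ROBOT

A 7-joint arm with a two-finger parallel gripper is mounted at the origin on the work surface. World frame = base frame: x ahead of the robot, y to its left, z up, the work surface at z = 0. Lengths are in m, angles in rad, forces in N, time in s.
With the tool pointing down it reaches from about 0.425 to 1.025 m from the base axis. Payload 9.4 kg.
Tool frame: the origin (TCP) lies midway between the tips of the shut fingers; the grasp point (between the pads) lies 19 mm behind it (bot.grasp_offset is the distance from the TCP to the grasp point, in m); z points along the fingers, y is the line along which they close (so a half turn about z gives the same grasp; the last joint's range is limited). The gripper opens to 85 mm and grips with 20 to 120 N. Pads are 22 mm wide; open, the fingers measure 114 mm over their backs; the gripper's body (76 mm by 85 mm) begins 54 mm behind the grasp point. The pads swing forward as they close: fully open they stand 13 mm farther back than shut.
Start: joints at [1.182, 0.599, -0.003, 1.599, 0.002, 0.943, -0.08], TCP at [0.222, -0.69, 0.231] pointing down, gripper open.
Joint ranges: [-2.57, 2.57], [-0.35, 1.97], [-1.29, 1.29], [0.11, 2.56], [-1.05, 4.19], [0.11, 1.86], [-2.63, 2.63]. Speed limits (rad/s): [2.22, 2.22, 3.01, 3.01, 3.14, 3.14, 3.14].

INTERFACE

Orientations are given as a unit quaternion [x, y, z, w].
In Python, from station import bot, optics gives the robot as it stands. The module is installed in compiled form; this text tells all that it offers.
- The arm moves only by the tool arm_command, never from a script. Its argument "plan" is a list of rows, each a list of 3 entries, a list of its own where there are three numbers: the finger opening in mm, from 0 to 85.4, then the shift along the tool's x, y, z in mm, then the turn, a rotation vector about the tool's x, y, z in degrees. A call has 1 to 12 rows; each row is the pose to reach, as a shift and turn from the pose commanded when the call began, along the tool's axes at that moment; what a row does not reach only later rows make up. A row lasts 1/10 s, in which the tool goes at most 50 mm and 8.59 degrees, less where a joint would pass 70% of its speed; a pose out of reach is approached as far as the arm can. A call with a gripper value outside its range is refused whole. The fingers move at their own pace and stop on an object; the grip force is fixed at half the most. Time passes only in rows, so rows that repeat a pose let the fingers close. It gives the time, the measured TCP pose, the force, the opening and the grip force at its end, in the units of the state.
- bot.state(): the state, without advancing time (a new reading comes with each control period).
- optics.capture(name): name is "scene" or "top" or "wrist"; returns (picture, depth): 400x640x3 uint8, red, green, blue; 400x640 float32, m along the optical axis (not along the pixel's ray), 0 where there is no reading.
- optics.camera_info(name): a dict with "camera_matrix" (3x3 intrinsics, pixels), "view" (4x4, takes a point from world to camera coordinates). Camera axes: x right, y down, z forward; pixel columns grow to the right and rows downward; lengths in m; the calibration is good to about 2 mm. A picture is of the moment at which its call begins: read the wrist's pose just before it. camera_info takes no time and is no camera call; for the wrist camera it gives the pose at the moment of the call.
- bot.job_done(): hands the job in; it is judged then, once.
The state is a dict: "time": time; "q": joint angles; "joint_velocities": joint speeds; "joint_torque": joint torques, N m; "ee_pos": TCP position; "eef_rot": TCP orientation; "force": force on the tool from outside, world axes, zero at the start; "moment": the same for the moment, N m; "opening": finger opening in m; "grasp_force": force on a finger pad.
Only numpy, scipy, OpenCV 4.12 (cv2) and the standard library are available. Lean on these libraries where they do the work, as an engineer would, in place of code of your own. Each camera call takes 0.05 s, during which the arm holds its last target. There are 200 camera calls.

## Working session

There is one attempt and no reset: what is moved stays moved. The work goes in short steps, Python scripts to look and compute and a tool call to move; the robot and the scene stay as the last step left them, time stands still between calls to the robot, and variables do not carry over. Pictures are saved under pics/ and viewed, at most 10 in all, crops included, and the job is handed in when it is done.

Besides the shell and the picture viewer there is one more tool, called after "Request:" by a JSON object that holds its "api" and its "payload", one argument or row to a line. arm_command: Moves the arm, as the interface text tells. Its arguments: {"type":"object","properties":{"plan":{"type":"array"}},"required":["plan"]}

```bash
mkdir -p pics; cat > h.py <<'E'
import numpy as np, cv2
from scipy.spatial.transform import Rotation as R
from station import bot, optics
def cap(n,f=None):
    i=optics.camera_info(n); im,d=optics.capture(n)
    if f: cv2.imwrite('pics/'+f,im[:,:,::-1])
    return im,d,np.array(i['camera_matrix']),np.array(i['view'])
def world(K,V,uv,z=None,d=None):
    uv=np.atleast_2d(uv).astype(float); r=np.c_[uv,np.ones(len(uv))]@np.linalg.inv(K).T
    Vi=np.linalg.inv(V); rw=r@Vi[:3,:3].T; c=Vi[:3,3]
    s=(z-c[2])/rw[:,2] if d is None else np.atleast_1d(d)
    return c+rw*s[:,None]
def pose():
    s=bot.state(); return np.array(s['ee_pos']),R.from_quat(s['eef_rot']),s
E
python3 - <<'E'
from h import *
a,d,K,V=cap('top','top.png'); b,_,_,_=cap('scene','scene.png')
np.savez('top.npz',a=a,d=d,K=K,V=V)
p,r,s=pose(); print(s['time'],p,r.as_matrix().round(3),s['opening']); print(K,V)
E
```

```text
0.1 [ 0.22224469 -0.68967684  0.2305118 ] [[ 0.952  0.307 -0.001]
 [ 0.307 -0.952  0.001]
 [-0.    -0.001 -1.   ]] 0.08537630967137423
[[411.30762927   0.         320.44724405]
 [  0.         411.30762927 197.15869906]
 [  0.           0.           1.        ]] [[-0.02347684 -0.99957806  0.01710386  0.12018738]
 [-0.99450876  0.02160562 -0.10239881  0.60792066]
 [ 0.10198607 -0.01941394 -0.99459637  1.02295826]
 [ 0.          0.          0.          1.        ]]
```

View pics/top.png

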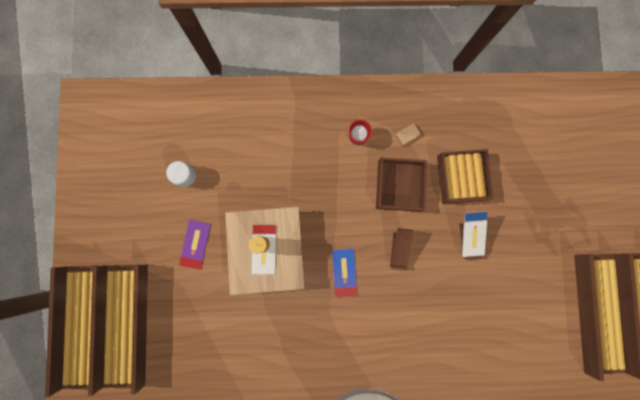

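View pics/scene.png

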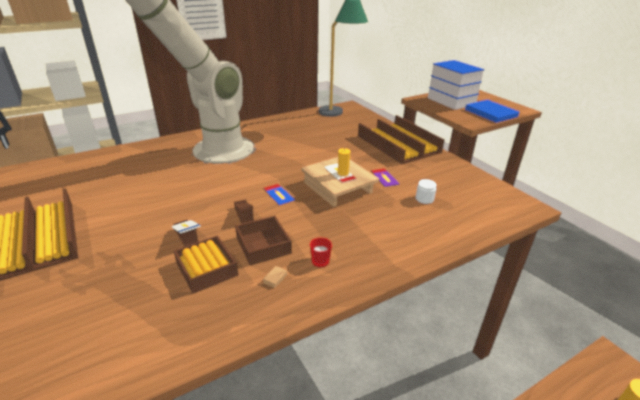

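The top view has x up and y left: riser around (264,250), plate (263,250) with its red band up, candle top (258,244), empty crate (401,185), empty stand (401,249), full crate (465,175) and its plate (475,235). The votive is at (360,132), the matchbox at (408,134), the tin at (181,174), and flat decoy plates at (195,244) and (345,272).

```bash
python3 - <<'E'
from h import *
f=np.load('top.npz'); a,d,K,V=[f[k] for k in 'adKV']
vv,uu=np.mgrid[:400,:640]; P=world(K,V,np.c_[uu.ravel(),vv.ravel()],d=d.ravel()).reshape(400,640,3)
hsv=cv2.cvtColor(a,cv2.COLOR_RGB2HSV).astype(int); H,S,Vv=hsv[...,0],hsv[...,1],hsv[...,2]
def box(u0,u1,v0,v1): m=np.zeros((400,640),bool); m[v0:v1,u0:u1]=1; return m
def rect(m,z,n):
    c,_=cv2.findContours(m.astype(np.uint8),0,2); c=max(c,key=cv2.contourArea)[:,0]
    w=world(K,V,c,z)[:,:2]; (cx,cy),(w1,h1),an=cv2.minAreaRect((w*1000).astype(np.float32)); print(n,round(cx),round(cy),round(w1),round(h1),round(an,1))
Z=P[...,2]
rect(box(215,315,200,300)&(Z>.045),.06,'riser')
b=box(245,282,220,280)
rect(b&((S<60)&(Vv>150)|((H<6)|(H>174))&(S>150)),.063,'plate')
rect(b&((H<6)|(H>174))&(S>150),.063,'band')
rect(b&(Z>.12),.148,'candle'); print('candletop z',np.median(Z[b&(Z>.12)]))
rect(box(370,432,150,218)&(Z>.03),.045,'crate')
rect(box(432,496,145,210)&(Z>.03),.045,'full')
m=box(380,420,222,275)&(Z>.012); rect(m,.03,'stand')
q=P[m]; q=q[np.argsort(q[:,0])]; print('stand 3D', q[:,:2].mean(0), [q[i].round(3).tolist() for i in range(0,len(q),len(q)//10)])
c=q[:,:2]; (cx,cy),wh,an=cv2.minAreaRect((c*1000).astype(np.float32)); print(cx,cy,wh,an)
# line through stand mid
e,ev=np.linalg.eigh(np.cov(c.T)); print('axis',ev[:,1])
rect(box(460,492,208,262)&(Z>.012),.05,'fullstand')
rect(box(345,376,118,148)&(Z>.03),.06,'votive')
E
```

```text
riser 479 248 201 180 3.2
plate 471 250 59 97 88.7
band 533 249 52 17 88.7
candle 495 251 40 38 88.7
candletop z 0.1474258301364078
crate 639 -100 126 133 85.0
full 656 -268 131 126 3.3
stand 473 -97 48 105 81.7
stand 3D [ 0.47393265 -0.09241464] [[0.42, -0.107, 0.02], [0.431, -0.072, 0.018], [0.443, -0.11, 0.022], [0.454, -0.102, 0.029], [0.464, -0.098, 0.035], [0.474, -0.084, 0.034], [0.484, -0.083, 0.042], [0.495, -0.079, 0.039], [0.504, -0.091, 0.054], [0.514, -0.106, 0.054], [0.524, -0.089, 0.057]]
486.6228942871094 5.4194488525390625 (245.1028289794922, 104.47603607177734) 82.1169662475586
axis [-0.99286462  0.11924697]
fullstand 505 -272 63 128 81.9
votive 773 3 56 60 88.2
```

Request:
{"api": "arm_command", "payload": {
  "plan": [
    [85,[60,-30,-20],[0,0,6]],
    [85,[417,-223,-20],[0,0,17.9]],
    [85,[417,-223,-20],[0,0,17.9]],
    [85,[417,-223,-20],[0,0,17.9]],
    [85,[417,-223,-20],[0,0,17.9]],
    [85,[417,-223,-20],[0,0,17.9]],
    [85,[417,-223,-20],[0,0,17.9]],
    [85,[417,-223,-20],[0,0,17.9]],
    [85,[417,-223,-20],[0,0,17.9]],
    [85,[417,-223,-20],[0,0,17.9]],
    [85,[417,-223,-20],[0,0,17.9]],
    [85,[417,-223,-20],[0,0,17.9]]
  ]
}}

```text
time: 1.3
ee_pos: [0.5508, -0.3495, 0.2508]
eef_rot: [1.0, 0.0, -0.001, -0.0]
force: [0.6, -0.5, -0.6]
opening: 0.0852
grasp_force: 0.0
```

Request:
{"api": "arm_command", "payload": {
  "plan": [
    [85,[-50,-250,-50],[0,0,0]],
    [85,[-50,-250,-50],[0,0,0]],
    [85,[-50,-250,-50],[0,0,0]],
    [85,[-50,-250,-50],[0,0,0]],
    [85,[-50,-250,-50],[0,0,0]],
    [85,[-50,-250,-50],[0,0,0]],
    [85,[-50,-250,-50],[0,0,0]],
    [85,[-50,-250,-50],[0,0,0]]
  ]
}}

```text
time: 2.1
ee_pos: [0.5009, -0.102, 0.3012]
eef_rot: [1.0, -0.002, 0.0, 0.0]
force: [-0.7, -0.5, -0.5]
opening: 0.0853
grasp_force: 0.0
```

```bash
python3 - <<'E'
from h import *
a,d,K,V=cap('wrist','w1.png'); np.savez('w1.npz',a=a,d=d,K=K,V=V); print(np.linalg.inv(V).round(3),K[0,0])
E
```

```text
[[-0.003 -0.964 -0.266  0.568]
 [-1.     0.003  0.001 -0.102]
 [-0.     0.266 -0.964  0.445]
 [ 0.     0.     0.     1.   ]] 275.9684091257657
```

View pics/w1.png

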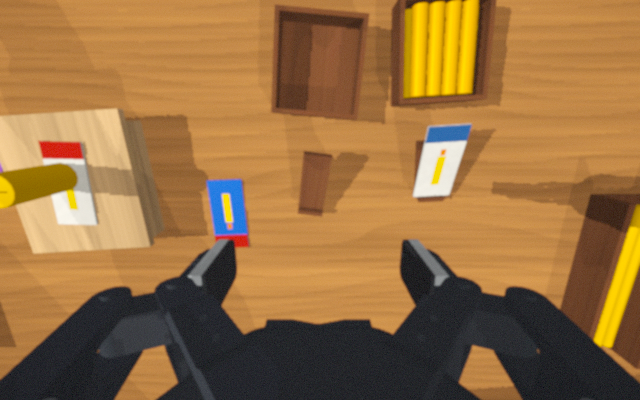

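The wrist view shows the empty stand at (302–332,152–215), the empty crate at (275–368,6–118), and the riser at left with the plate and candle.

```bash
python3 - <<'E'
from h import *
f=np.load('w1.npz'); a,d,K,V=[f[k] for k in 'adKV']
vv,uu=np.mgrid[:400,:640]; P=world(K,V,np.c_[uu.ravel(),vv.ravel()],d=d.ravel()).reshape(400,640,3); Z=P[...,2]
g=a.astype(int).sum(2)
m=np.zeros((400,640),bool); m[140:225,285:345]=1; m&=(Z>.012)&(Z<.075)
m=cv2.morphologyEx(m.astype(np.uint8),cv2.MORPH_OPEN,np.ones((3,3)))>0
q=P[m]; print(len(q))
for lo in np.arange(.40,.54,.01):
    s=q[(q[:,0]>=lo)&(q[:,0]<lo+.01)]
    if len(s)>5: print(lo.round(2),len(s),np.percentile(s[:,1],[3,97]).round(4),np.median(s[:,2]).round(4))
top=q[(q[:,0]>.45)]; A=np.c_[top[:,:2],np.ones(len(top))]; c=np.linalg.lstsq(A,top[:,2],rcond=None)[0]; print('plane',c,np.degrees(np.arctan(np.hypot(*c[:2]))),'dir',np.degrees(np.arctan2(c[1],c[0])))
(cx,cy),wh,an=cv2.minAreaRect((q[:,:2]*1000).astype(np.float32)); print('rect',cx,cy,wh,an, cv2.boxPoints(((cx,cy),wh,an)).round(0).tolist())
m=np.zeros((400,640),bool); m[2:125,262:376]=1; m&=(Z>.03)
print('crate',cv2.minAreaRect((P[m][:,:2]*1000).astype(np.float32)))
E
```

```text
1674
0.42 100 [-0.1059 -0.0688] 0.0242
0.43 153 [-0.1067 -0.0692] 0.0207
0.44 139 [-0.1088 -0.071 ] 0.0242
0.45 135 [-0.1105 -0.0717] 0.029
0.46 148 [-0.1104 -0.0735] 0.0337
0.47 147 [-0.1127 -0.0747] 0.0383
0.48 159 [-0.1135 -0.0761] 0.0429
0.49 183 [-0.1145 -0.0771] 0.0478
0.5 178 [-0.117  -0.0789] 0.0525
0.51 200 [-0.1181 -0.0802] 0.0573
0.52 132 [-0.1182 -0.0807] 0.0589
plane [ 0.44281613 -0.0562208  -0.17720478] 24.054590191630265 dir -7.235671034293612
rect 474.4573059082031 -93.56780242919922 (39.95383071899414, 105.00311279296875) 82.38146209716797 [[420.0, -106.0], [524.0, -120.0], [529.0, -81.0], [425.0, -67.0]]
crate ((637.4285888671875, -100.5787353515625), (120.26296997070312, 137.5428924560547), 85.333740234375)
```

Request:
{"api": "arm_command", "payload": {
  "plan": [
    [85,[-6,-353,40],[0,0,0]],
    [85,[-6,-353,40],[0,0,0]],
    [85,[-6,-353,40],[0,0,0]],
    [85,[-6,-353,40],[0,0,0]],
    [85,[-6,-353,40],[0,0,0]],
    [85,[-6,-353,40],[0,0,0]],
    [85,[-6,-353,40],[0,0,0]],
    [85,[-6,-353,40],[0,0,0]],
    [85,[-6,-353,40],[0,0,0]],
    [85,[-6,-353,40],[0,0,0]]
  ]
}}

```text
time: 3.15
ee_pos: [0.4961, 0.2507, 0.2607]
eef_rot: [1.0, -0.002, -0.0, 0.001]
force: [0.6, -0.1, 0.1]
opening: 0.0852
grasp_force: 0.0
```

```bash
python3 - <<'E'
from h import *
p,r,s=pose(); a,d,K,V=cap('wrist','w2.png'); np.savez('w2.npz',a=a,d=d,K=K,V=V); print(p,s['force'])
vv,uu=np.mgrid[:400,:640]; P=world(K,V,np.c_[uu.ravel(),vv.ravel()],d=d.ravel()).reshape(400,640,3)
hsv=cv2.cvtColor(a,cv2.COLOR_RGB2HSV).astype(int)
m=(abs(hsv[...,0]-25)<6)&(hsv[...,1]>120)&(P[...,2]>.14)&(P[...,2]<.16)
q=P[m]; print(len(q),cv2.minEnclosingCircle((q[:,:2]*1000).astype(np.float32)),np.median(q[:,2]))
# riser edge and plate
x=P[(P[...,2]>.05)&(P[...,2]<.068)]
print('riser',cv2.minAreaRect((x[:,:2]*1000).astype(np.float32)))
E
```

```text
[0.49614562 0.25069443 0.26072871] [ 0.62191421 -0.11564599  0.06796244]
1293 ((495.8747253417969, 255.26536560058594), 19.786588668823242) 0.14857444281378962
riser ((487.95068359375, 391.422607421875), (447.6061096191406, 939.9920654296875), 27.296464920043945)
```

View pics/w2.png

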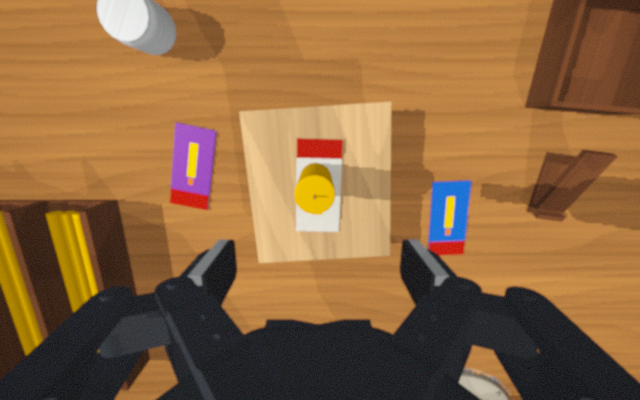

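The wrist view has the candle top at (315,190) on the plate, with the red band towards the far edge. The candle centre comes out near (0.496, 0.254).

Request:
{"api": "arm_command", "payload": {
  "plan": [
    [85,[0,-3.5,45],[0,0,0]],
    [85,[0,-3.5,85],[0,0,0]],
    [85,[0,-3.5,120],[0,0,0]],
    [85,[0,-3.5,145],[0,0,0]],
    [85,[0,-3.5,157],[0,0,0]],
    [85,[0,-3.5,157],[0,0,0]],
    [36,[0,-3.5,157],[0,0,0]],
    [36,[0,-3.5,157],[0,0,0]],
    [36,[0,-3.5,157],[0,0,0]],
    [36,[0,-3.5,157],[0,0,0]],
    [36,[0,-3.5,157],[0,0,0]],
    [36,[0,-3.5,157],[0,0,0]]
  ]
}}

```text
time: 4.4
ee_pos: [0.4958, 0.2567, 0.1054]
eef_rot: [1.0, -0.0, 0.001, -0.0]
force: [-0.8, -1.2, 6.5]
opening: 0.0388
grasp_force: 59.1
```

Request:
{"api": "arm_command", "payload": {
  "plan": [
    [36,[0,0,-10],[0,0,0]],
    [36,[0,0,-40],[0,0,0]],
    [36,[0,0,-75],[0,0,0]],
    [36,[10,20,-100],[0,0,0]],
    [36,[30,60,-100],[0,0,0]],
    [36,[46,103,-100],[0,0,0]],
    [36,[62,146,-100],[0,0,0]],
    [36,[78,190,-100],[0,0,0]],
    [36,[94,234,-100],[0,0,0]],
    [36,[110,278,-100],[0,0,0]],
    [36,[126,318,-100],[0,0,0]],
    [36,[138,345,-100],[0,0,0]]
  ]
}}

```text
time: 5.6
ee_pos: [0.6334, -0.0923, 0.2051]
eef_rot: [1.0, -0.002, 0.0, 0.001]
force: [0.2, 0.8, -0.5]
opening: 0.0386
grasp_force: 60.3
```

Request:
{"api": "arm_command", "payload": {
  "plan": [
    [36,[4,12,0],[0,0,0]],
    [36,[4,12,0],[0,0,0]],
    [36,[4,12,0],[0,0,0]]
  ]
}}

```text
time: 5.9
ee_pos: [0.6365, -0.0987, 0.2045]
eef_rot: [1.0, 0.0, -0.0, -0.001]
force: [0.3, -0.2, -0.5]
opening: 0.0387
grasp_force: 60.3
```

```bash
python3 - <<'E'
from h import *
p,r,s=pose(); print(p,s['force'],s['opening'],s['time'])
a,d,K,V=cap('scene','s2.png')
a,d,K,V=cap('wrist')
vv,uu=np.mgrid[:400,:640]; P=world(K,V,np.c_[uu.ravel(),vv.ravel()],d=d.ravel()).reshape(400,640,3)
hsv=cv2.cvtColor(a,cv2.COLOR_RGB2HSV).astype(int)
m=(abs(hsv[...,0]-25)<6)&(hsv[...,1]>120)&(abs(P[...,0]-p[0])<.04)&(abs(P[...,1]-p[1])<.04)
q=P[m]; print(len(q),np.percentile(q,[5,50,95],axis=0).round(3))
E
```

```text
[ 0.63651077 -0.09874547  0.20445379] [ 0.27660021 -0.23825867 -0.46943611] 0.03867855234082705 5.9
9152 [[ 0.625 -0.114  0.186]
 [ 0.646 -0.098  0.247]
 [ 0.655 -0.082  0.249]]
```

View pics/s2.png

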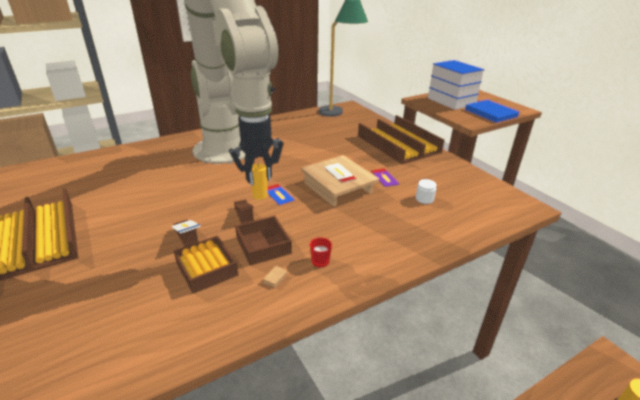

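The candle is held upright at (260,180) and the plate stayed on the riser at (340,171). The candle's bottom is about 0.1635, so it needs to come down about 157 mm.

Request:
{"api": "arm_command", "payload": {
  "plan": [
    [36,[1,2,40],[0,0,0]],
    [36,[1,2,80],[0,0,0]],
    [36,[1,2,115],[0,0,0]],
    [36,[1,2,138],[0,0,0]],
    [36,[1,2,150],[0,0,0]],
    [36,[1,2,153],[0,0,0]],
    [36,[1,2,154],[0,0,0]],
    [36,[1,2,155],[0,0,0]]
  ]
}}

```text
time: 6.8
ee_pos: [0.6388, -0.1022, 0.0506]
eef_rot: [1.0, -0.0, 0.001, 0.0]
force: [0.6, -0.5, -1.3]
opening: 0.039
grasp_force: 60.3
```

Request:
{"api": "arm_command", "payload": {
  "plan": [
    [36,[0,0,0.8],[0,0,0]],
    [36,[0,0,1.6],[0,0,0]]
  ]
}}

```text
time: 7.0
ee_pos: [0.6385, -0.1025, 0.0486]
eef_rot: [1.0, -0.0, 0.001, 0.0]
force: [-0.6, -0.2, 4.1]
opening: 0.0389
grasp_force: 60.3
```

Request:
{"api": "arm_command", "payload": {
  "plan": [
    [46,[0,0,0],[0,0,0]],
    [56,[0,0,0],[0,0,0]],
    [60,[0,0,0],[0,0,0]],
    [60,[0,0,0],[0,0,0]],
    [60,[0,0,-20],[0,0,0]],
    [60,[0,0,-50],[0,0,0]],
    [60,[0,0,-90],[0,0,0]],
    [60,[0,0,-135],[0,0,0]],
    [60,[0,0,-180],[0,0,0]],
    [60,[0,0,-180],[0,0,0]]
  ]
}}

```text
time: 8.0
ee_pos: [0.641, -0.1028, 0.2342]
eef_rot: [1.0, -0.0, 0.005, 0.0]
force: [0.3, 0.6, -0.1]
opening: 0.0601
grasp_force: 0.0
```

```bash
python3 - <<'E'
from h import *
p,r,s=pose(); print(p,s['force'],s['opening'],s['time'])
a,d,K,V=cap('wrist')
vv,uu=np.mgrid[:400,:640]; P=world(K,V,np.c_[uu.ravel(),vv.ravel()],d=d.ravel()).reshape(400,640,3)
hsv=cv2.cvtColor(a,cv2.COLOR_RGB2HSV).astype(int)
m=(abs(hsv[...,0]-25)<6)&(hsv[...,1]>120)&(abs(P[...,0]-.638)<.04)&(abs(P[...,1]+.1)<.04)&(P[...,2]>.08)
q=P[m]; print(len(q),cv2.minEnclosingCircle((q[:,:2]*1000).astype(np.float32)),np.median(q[:,2]))
a,d,K,V=cap('top','t2.png'); np.savez('t2.npz',a=a,d=d,K=K,V=V)
vv,uu=np.mgrid[:400,:640]; P=world(K,V,np.c_[uu.ravel(),vv.ravel()],d=d.ravel()).reshape(400,640,3)
h=cv2.cvtColor(a,cv2.COLOR_RGB2HSV).astype(int); H,S,Vv=h[...,0],h[...,1],h[...,2]
b=np.zeros((400,640),bool); b[215:285,235:290]=1
red=b&((H<6)|(H>174))&(S>150); pl=red|b&(S<70)&(Vv>150); pl=cv2.morphologyEx(pl.astype(np.uint8),cv2.MORPH_CLOSE,np.ones((9,9)))
for m in(pl,red.astype(np.uint8)):
    c=max(cv2.findContours(m,0,2)[0],key=cv2.contourArea)[:,0]; w=world(K,V,c,.063)[:,:2]*1000; R_=cv2.minAreaRect(w.astype(np.float32)); print(R_,cv2.boxPoints(R_).round().tolist())
E
```

```text
[ 0.64104096 -0.10278872  0.23420538] [ 0.34009521  0.56725901 -0.07070999] 0.060127972396572124 8.0
1073 ((638.0767211914062, -102.28347778320312), 19.98390007019043) 0.09156843967100564
((481.9947204589844, 250.37625122070312), (58.53317642211914, 119.34378814697266), 89.30176544189453) [[422.0, 222.0], [541.0, 220.0], [542.0, 279.0], [423.0, 280.0]]
((532.824951171875, 248.66476440429688), (51.63630676269531, 17.149669647216797), 88.6888656616211) [[524.0, 223.0], [541.0, 223.0], [542.0, 274.0], [525.0, 275.0]]
```

The candle stands in the crate with its top at 0.0916. Next I build an approximate arm model from the joint readings, so I can check that a sideways grasp is reachable.

```bash
cat > kin.py <<'E'
import numpy as np
from scipy.spatial.transform import Rotation as R
def fk(q,th):
    # th: mount yaw, signs fixed; L1..L4, tool yaw
    r=R.from_euler('z',th[0]); p=np.array([0,0,th[1]])
    r=r*R.from_euler('z',q[0])*R.from_euler('y',q[1]); 
    r=r*R.from_euler('z',q[2]); p=p+r.apply([0,0,th[2]]); el=p
    r=r*R.from_euler('y',q[3])*R.from_euler('z',q[4]); p=p+r.apply([0,0,th[3]]); w=p
    r=r*R.from_euler('y',q[5])*R.from_euler('z',q[6]+th[5]); p=p+r.apply([0,0,th[4]])
    return p,r,el,w
E
python3 - <<'E'
from h import *
from kin import fk
p,r,s=pose(); print(np.round(s['q'],4).tolist(),p.round(4),s['time'])
q0=[1.182,.599,-.003,1.599,.002,.943,-.08];P0=np.array([.2222,-.6897,.2305]);M0=np.array([[.952,.307,-.001],[.307,-.952,.001],[0,-.001,-1]])
for q,P,M in((q0,P0,M0),(s['q'],p,r.as_matrix())):
    print(np.arctan2(P[1],P[0])-q[0],np.hypot(*P[:2]),q[1]+q[3]+q[5], M.round(3).tolist())
E
```

```text
[0.1308, 0.5067, -0.0886, 1.7893, 0.0576, 0.8456, -1.5563] [ 0.6384 -0.1025  0.2289] 8.1
-2.4411270439157446 0.7246095017317948 3.141 [[0.952, 0.307, -0.001], [0.307, -0.952, 0.001], [0.0, -0.001, -1.0]]
-0.289991315200255 0.6465760574754952 3.141598701913189 [[1.0, -0.001, 0.002], [-0.001, -1.0, -0.0], [0.002, 0.0, -1.0]]
```

Request:
{"api": "arm_command", "payload": {
  "plan": [
    [30,[-238,-355,20],[0,0,0]],
    [30,[-238,-355,20],[0,0,0]],
    [30,[-238,-355,20],[0,0,0]],
    [30,[-238,-355,20],[0,0,0]],
    [30,[-238,-355,20],[0,0,0]],
    [30,[-238,-355,20],[0,0,0]],
    [30,[-238,-355,20],[0,0,0]],
    [30,[-238,-355,20],[0,0,0]],
    [30,[-238,-355,50],[0,0,0]],
    [30,[-238,-355,90],[0,0,0]],
    [30,[-238,-355,130],[0,0,0]],
    [30,[-238,-355,130],[0,0,0]]
  ]
}}

```text
time: 9.3
ee_pos: [0.3972, 0.2512, 0.093]
eef_rot: [1.0, 0.0, -0.004, 0.003]
force: [-0.4, 0.3, 0.6]
opening: 0.0302
grasp_force: 0.0
```

```bash
python3 - <<'E'
from h import *
p,r,s=pose(); print(np.round(s['q'],4).tolist(),p.round(4),r.as_matrix().round(3).tolist(),s['force'],s['opening'])
E
```

```text
[-0.6173, 0.537, -0.0941, 2.281, 0.1433, 0.3388, -2.4038] [0.3972 0.2512 0.093 ] [[1.0, 0.001, -0.008], [0.001, -1.0, -0.006], [-0.008, 0.006, -1.0]] [-0.43320707  0.26411423  0.59611914] 0.03015118594985703
```

Request:
{"api": "arm_command", "payload": {
  "plan": [
    [30,[2,0,15],[0,0,0]],
    [30,[2,0,25],[0,0,0]],
    [30,[2,0,27],[0,0,0]],
    [30,[2,0,27],[0,0,0]],
    [30,[2,0,27],[0,0,0]]
  ]
}}

```text
time: 9.8
ee_pos: [0.4025, 0.2527, 0.0715]
eef_rot: [1.0, -0.0, 0.0, -0.0]
force: [-0.1, 0.1, -0.0]
opening: 0.03
grasp_force: 0.0
```

Request:
{"api": "arm_command", "payload": {
  "plan": [
    [30,[0,0,2],[0,0,0]],
    [30,[0,0,2],[0,0,0]]
  ]
}}

```text
time: 10.0
ee_pos: [0.4024, 0.2528, 0.069]
eef_rot: [1.0, -0.0, 0.0, -0.0]
force: [-0.4, -0.4, -0.3]
opening: 0.0299
grasp_force: 0.0
```

Request:
{"api": "arm_command", "payload": {
  "plan": [
    [30,[0,0,2],[0,0,0]],
    [30,[0,0,2],[0,0,0]]
  ]
}}

```text
time: 10.2
ee_pos: [0.4022, 0.2527, 0.0666]
eef_rot: [1.0, -0.0, -0.0, 0.0]
force: [0.0, -0.2, -0.2]
opening: 0.0298
grasp_force: 0.0
```

Request:
{"api": "arm_command", "payload": {
  "plan": [
    [30,[0,0,3],[0,0,0]],
    [30,[0,0,3],[0,0,0]]
  ]
}}

```text
time: 10.4
ee_pos: [0.4021, 0.2527, 0.0633]
eef_rot: [1.0, -0.0, -0.0, 0.0]
force: [0.0, 0.6, 0.3]
opening: 0.0299
grasp_force: 0.0
```

Request:
{"api": "arm_command", "payload": {
  "plan": [
    [30,[0,0,2],[0,0,0]],
    [30,[0,0,2],[0,0,0]]
  ]
}}

```text
time: 10.6
ee_pos: [0.4021, 0.2527, 0.0614]
eef_rot: [1.0, -0.0, -0.0, 0.0]
force: [0.1, 0.5, -0.4]
opening: 0.0298
grasp_force: 0.0
```

Request:
{"api": "arm_command", "payload": {
  "plan": [
    [30,[0,0,1.5],[0,0,0]],
    [30,[0,0,1.5],[0,0,0]]
  ]
}}

```text
time: 10.8
ee_pos: [0.4022, 0.2527, 0.06]
eef_rot: [1.0, -0.0, -0.0, 0.0]
force: [0.7, -0.8, 1.1]
opening: 0.0298
grasp_force: 0.0
```

Request:
{"api": "arm_command", "payload": {
  "plan": [
    [30,[0,0,1.5],[0,0,0]],
    [30,[0,0,1.5],[0,0,0]]
  ]
}}

```text
time: 11.0
ee_pos: [0.4022, 0.2527, 0.0596]
eef_rot: [1.0, -0.0, 0.0, -0.0]
force: [-2.5, -0.7, 17.0]
opening: 0.0303
grasp_force: 8.7
```

Request:
{"api": "arm_command", "payload": {
  "plan": [
    [30,[0,0,1.5],[0,0,0]],
    [30,[0,0,1.5],[0,0,0]]
  ]
}}

```text
time: 11.2
ee_pos: [0.4023, 0.2527, 0.0594]
eef_rot: [1.0, -0.0, 0.001, -0.0]
force: [-6.1, -2.8, 43.3]
opening: 0.0301
grasp_force: 21.4
```

Request:
{"api": "arm_command", "payload": {
  "plan": [
    [30,[0,0,-3.6],[0,0,0]],
    [30,[0,0,-3.6],[0,0,0]]
  ]
}}

```text
time: 11.4
ee_pos: [0.4025, 0.2529, 0.0613]
eef_rot: [1.0, -0.0, 0.0, -0.0]
force: [1.1, 1.7, 0.2]
opening: 0.0299
grasp_force: 0.0
```

Request:
{"api": "arm_command", "payload": {
  "plan": [
    [30,[4,0,0],[0,0,0]],
    [30,[9,0,0],[0,0,0]],
    [30,[14,0,0],[0,0,0]],
    [30,[20,0,0],[0,0,0]],
    [30,[26,0,0],[0,0,0]],
    [30,[32,0,0],[0,0,0]],
    [30,[38,0,0],[0,0,0]],
    [30,[44,0,0],[0,0,0]],
    [30,[50,0,0],[0,0,0]],
    [30,[55,0,0],[0,0,0]],
    [30,[58,0,0],[0,0,0]],
    [30,[60,0,0],[0,0,0]]
  ]
}}

```text
time: 12.6
ee_pos: [0.4624, 0.2526, 0.0607]
eef_rot: [1.0, -0.0, -0.0, 0.0]
force: [-0.2, 0.2, 0.7]
opening: 0.0299
grasp_force: 0.3
```

```bash
cat > pl.py <<'E'
from h import *
def plate(n='top',f=None,band=True,z=.063):
    a,d,K,V=cap(n,f)
    h=cv2.cvtColor(a,cv2.COLOR_RGB2HSV).astype(int); H,S=h[...,0],h[...,1]
    w=world(K,V,np.c_[np.tile(np.arange(640),400),np.repeat(np.arange(400),640)],z).reshape(400,640,3)
    red=((H<6)|(H>174))&(S>150)&(w[...,0]>.5)&(w[...,0]<.68)&(abs(w[...,1]-.25)<.06)
    c=max(cv2.findContours(red.astype(np.uint8),0,2)[0],key=cv2.contourArea)[:,0]
    R_=cv2.minAreaRect((world(K,V,c,z)[:,:2]*1000).astype(np.float32)); print(n,np.round(R_[0]),np.round(R_[1]),R_[2],cv2.boxPoints(R_).round().tolist())
E
python3 - <<'E'
from pl import *
plate(); p,r,s=pose(); print(np.round(s['q'],4).tolist(),p.round(4),s['force'])
E
```

```text
top [582. 251.] [52. 17.] 88.73664855957031 [[573.0, 225.0], [590.0, 225.0], [591.0, 276.0], [574.0, 277.0]]
[-0.5415, 0.6309, -0.0954, 2.1784, 0.1699, 0.3388, -2.3506] [0.4627 0.2527 0.0608] [-0.10406719 -0.51698039  0.76280666]
```

Request:
{"api": "arm_command", "payload": {
  "plan": [
    [30,[5,0,0],[0,0,0]],
    [30,[11,0,0],[0,0,0]],
    [30,[17,0,0],[0,0,0]],
    [30,[22,0,0],[0,0,0]],
    [30,[27,0,0],[0,0,0]],
    [30,[31,0,0],[0,0,0]],
    [30,[31,0,0],[0,0,0]],
    [30,[24,0,0],[0,0,0]],
    [30,[22,0,-40],[0,0,0]],
    [30,[22,0,-90],[0,0,0]],
    [30,[22,0,-140],[0,0,0]],
    [30,[22,0,-180],[0,0,0]]
  ]
}}

```text
time: 13.85
ee_pos: [0.4835, 0.2528, 0.2434]
eef_rot: [1.0, -0.0, 0.0, -0.0]
force: [0.8, 1.0, -0.1]
opening: 0.03
grasp_force: 0.0
```

```bash
python3 - <<'E'
from pl import *
plate(); p,r,s=pose(); plate('wrist','w3.png'); print(np.round(s['q'],4).tolist(),p.round(4),r.as_matrix().round(3).tolist(),s['force'])
E
```

```text
top [614. 250.] [52. 17.] 88.76789093017578 [[605.0, 225.0], [623.0, 224.0], [624.0, 276.0], [606.0, 277.0]]
wrist [613. 253.] [54. 21.] 89.9200668334961 [[602.0, 226.0], [624.0, 226.0], [624.0, 280.0], [603.0, 280.0]]
[-0.4535, 0.3686, -0.1779, 1.9854, 0.0912, 0.786, -2.2549] [0.4857 0.2542 0.249 ] [[1.0, -0.0, 0.008], [-0.0, -1.0, 0.005], [0.008, -0.005, -1.0]] [2.43685657 1.90488605 4.41961454]
```

View pics/w3.png

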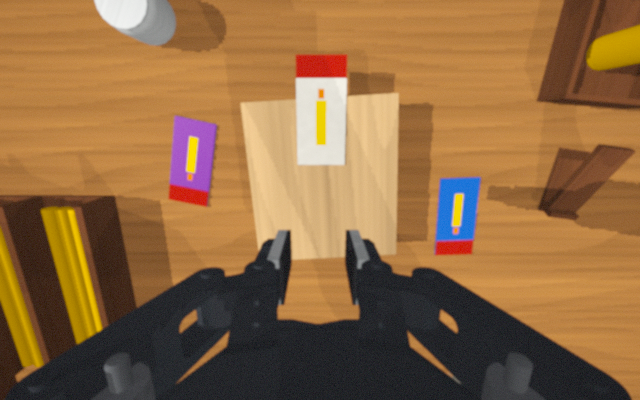

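The plate now overhangs the far edge at (321,65), square and still flat. The front edge is near x=0.624 and the centre near y=0.252. Now I fit the arm model.

```bash
cat > kin.py <<'E'
import numpy as np, itertools
from scipy.spatial.transform import Rotation as R
from scipy.optimize import least_squares
E_=R.from_euler
def fk(q,th,s):
    q=np.array(q)*s; r=E_('z',th[0])*E_('z',q[0]); p=np.array([0,0,th[1]])
    r=r*E_('y',q[1])*E_('z',q[2]); p=p+r.apply([0,0,th[2]]); el=p
    r=r*E_('y',q[3])*E_('z',q[4]); p=p+r.apply([0,0,th[3]]); w=p
    r=r*E_('y',q[5])*E_('z',q[6]+th[5]); p=p+r.apply([0,0,th[4]])
    return p,r,el,w
D=[([1.182,.599,-.003,1.599,.002,.943,-.08],[.2222,-.6897,.2305],[[.952,.307,-.001],[.307,-.952,.001],[0,-.001,-1]]),
([0.1308,0.5067,-0.0886,1.7893,0.0576,0.8456,-1.5563],[.6384,-.1025,.2289],np.diag([1,-1,-1])),
([-0.6173,0.537,-0.0941,2.281,0.1433,0.3388,-2.4038],[.3972,.2512,.093],[[1.0,0.001,-0.008],[0.001,-1.0,-0.006],[-0.008,0.006,-1.0]]),
([-0.5415,0.6309,-0.0954,2.1784,0.1699,0.3388,-2.3506],[.4627,.2527,.0608],np.diag([1,-1,-1])),
([-0.4535,0.3686,-0.1779,1.9854,0.0912,0.786,-2.2549],[0.4857,0.2542,0.249],[[1.0,-0.0,0.008],[-0.0,-1.0,0.005],[0.008,-0.005,-1.0]])]
def fit():
    best=None
    for s3,s5,s7 in itertools.product((1,-1),repeat=3):
        s=np.array([-1,1,s3,1,s5,1,s7])
        def f(th):
            o=[]
            for q,P,M in D:
                p,r,_,_=fk(q,th,s); o+=list((p-P)*1)+list((r.as_matrix()-np.array(M)).ravel()*.3)
            return o
        for t5 in (0,1.5,3.1,-1.5):
            S=least_squares(f,[-.08,.35,.4,.4,.3,t5])
            if best is None or S.cost<best[0]: best=(S.cost,s,S.x)
    return best
E
python3 - <<'E'
from kin import *
c,s,th=fit(); print(c,s,th.round(4))
for q,P,M in D:
    p,r,_,_=fk(q,th,s); print((p-P).round(4),((r.inv()*R.from_matrix(M)).as_rotvec()).round(3))
np.savez('kin.npz',s=s,th=th)
E
```

```text
0.00017603434007115384 [-1  1 -1  1 -1  1 -1] [-0.0942  0.368   0.6565  0.4363  0.4252  1.4763]
[-0.0108 -0.0024 -0.0016] [ 0.002 -0.     0.001]
[-0.0015 -0.0046 -0.0007] [ 0.001 -0.002 -0.   ]
[-0.0064  0.01    0.001 ] [-0.001  0.001  0.   ]
[-0.0011  0.0066  0.0006] [-0. -0. -0.]
[-0.0017  0.0035  0.0006] [ 0.001 -0.    -0.   ]
```

```bash
cat >> kin.py <<'E'
def fk(q,th,s):
    q=np.array(q)*s; r=E_('z',th[0])*E_('z',q[0]); p=np.array([0,0,th[1]])
    r=r*E_('y',q[1])*E_('z',q[2]); p=p+r.apply([th[6],th[7],th[2]]); el=p
    r=r*E_('y',q[3])*E_('z',q[4]); p=p+r.apply([th[8],0,th[3]]); w=p
    r=r*E_('y',q[5]); p=p+r.apply([th[9],0,0]); r=r*E_('z',q[6]+th[5]); p=p+r.apply([0,0,th[4]])
    return p,r,el,w
def fit2():
    s=np.array([-1,1,-1,1,-1,1,-1])
    def f(th):
        o=list(.003*(th-np.array([-.08,.36,.5,.45,.35,1.5,0,0,0,0])))
        for q,P,M in D:
            p,r,_,_=fk(q,th,s); o+=list((p-P))+list((r.as_matrix()-np.array(M)).ravel()*.3)
        return o
    S=least_squares(f,[-.08,.36,.5,.45,.35,1.47,0,0,0,0]); return S.cost,s,S.x
E
python3 - <<'E'
from kin import *
c,s,th=fit2(); print(c,th.round(4))
for q,P,M in D:
    p,r,_,_=fk(q,th,s); print((p-P).round(4),((r.inv()*R.from_matrix(M)).as_rotvec()).round(3))
np.savez('kin.npz',s=s,th=th)
lo=np.array([-2.57,-.35,-1.29,.11,-1.05,.11,-2.63]);hi=np.array([2.57,1.97,1.29,2.56,4.19,1.86,2.63])
def target(g,yaw,slope,phi,off=.019):
    # plate frame: x upslope, z normal ; b = back direction in plate plane
    Rp=E_('z',yaw)*E_('y',-slope); b=Rp.apply([np.cos(phi),np.sin(phi),0]); n=Rp.apply([0,0,1])
    z=-b
    out=[]
    for y in (n,-n): out.append((g-b*off, R.from_matrix(np.c_[np.cross(y,z),y,z])))
    return out
def ik(P,Rt,n=40,seed=0):
    rng=np.random.default_rng(seed); best=None
    for k in range(n):
        q0=rng.uniform(lo,hi)
        f=lambda q:np.r_[(fk(q,th,s)[0]-P)*5,(fk(q,th,s)[1].inv()*Rt).as_rotvec()]
        S=least_squares(f,q0,bounds=(lo,hi),max_nfev=60)
        if best is None or S.cost<best.cost: best=S
        if best.cost<1e-8: break
    return best
for ph in (45,60,75,90,-60,-90):
    sg=np.sign(ph)
    for nm,g,yaw,sl in (('riser',np.array([.62,.252+.028*sg,.0615]),-.01,0),('stand',np.array([.54,-.102+.028*sg,.068]),-.13,np.radians(25))):
        for i,(P,Rt) in enumerate(target(g,yaw,sl,np.radians(ph))):
            b=ik(P,Rt,8); print(ph,nm,i,round(np.sqrt(2*b.cost),4),b.x.round(2).tolist(), fk(b.x,th,s)[2].round(2),fk(b.x,th,s)[3].round(2))
E
```

```text
2.2061727178971483e-06 [-1.1000e-02  2.0180e-01  6.6020e-01  4.4290e-01  2.5200e-01  1.5595e+00
  1.4000e-03 -4.9000e-02  3.9000e-03  7.0000e-03]
[0.0002 0.0001 0.0005] [ 0.002 -0.     0.001]
[-0.0001 -0.0003 -0.0006] [ 0.    -0.002 -0.   ]
[-0.0004  0.0003  0.0006] [-0.  0.  0.]
[ 0.0003 -0.0003 -0.0005] [-0. -0. -0.]
[ 0.0001  0.0001 -0.0001] [ 0.  0. -0.]
45 riser 0 0.2263 [-1.03, 1.51, 1.07, 1.32, -0.08, 1.86, -2.12] [0.36 0.55 0.28] [0.75 0.45 0.08]
45 riser 1 0.2263 [-1.03, 1.51, 1.07, 1.32, -0.08, 1.86, 1.02] [0.36 0.55 0.28] [0.75 0.45 0.08]
45 stand 0 0.0 [-0.63, 1.27, 0.85, 1.76, 0.05, 1.32, -2.6] [0.52 0.33 0.43] [0.71 0.07 0.13]
45 stand 1 0.0 [-0.68, 1.35, 1.0, 1.76, -0.06, 1.31, 0.69] [0.52 0.37 0.38] [0.71 0.07 0.13]
60 riser 0 0.0105 [-1.08, 1.64, 1.25, 1.28, -0.08, 1.86, -1.93] [0.33 0.57 0.2 ] [0.74 0.48 0.06]
60 riser 1 0.0105 [-1.08, 1.64, 1.25, 1.28, -0.08, 1.86, 1.22] [0.33 0.57 0.2 ] [0.74 0.48 0.06]
60 stand 0 0.0 [-0.81, 1.48, 1.14, 1.84, -0.06, 1.11, -2.35] [0.47 0.45 0.3 ] [0.68 0.11 0.11]
60 stand 1 0.0001 [0.0, 1.05, -0.41, 1.85, 0.81, 1.8, -0.45] [ 0.58 
[... 898 characters left out ...]
 [0.45, 1.37, -1.02, 1.68, -0.51, 1.07, -0.93] [ 0.58 -0.31  0.29] [0.74 0.02 0.06]
-60 stand 0 0.0487 [0.13, 1.14, 0.52, 1.8, -0.91, 1.86, -2.63] [ 0.58 -0.12  0.5 ] [ 0.61 -0.34  0.11]
-60 stand 1 0.0001 [0.59, 1.05, -0.27, 1.77, -0.65, 1.47, -0.02] [ 0.45 -0.37  0.52] [ 0.62 -0.34  0.11]
-90 riser 0 0.0042 [0.64, 1.49, -1.21, 1.97, -0.9, 0.43, 2.57] [ 0.52 -0.41  0.21] [ 0.62 -0.01  0.06]
-90 riser 1 0.0 [0.63, 1.47, -1.18, 1.97, -0.95, 0.46, -0.53] [ 0.52 -0.41  0.22] [ 0.62 -0.01  0.06]
-90 stand 0 0.2173 [0.42, 1.13, 0.17, 1.9, -1.05, 1.78, -2.63] [ 0.52 -0.29  0.49] [ 0.53 -0.37  0.05]
-90 stand 1 0.0 [1.1, 1.29, -0.92, 1.95, -0.69, 0.95, -0.23] [ 0.26 -0.59  0.35] [ 0.51 -0.36  0.06]
```

The model shows tool-down poses are easy. That gives a simpler grasp: with 45 mm of overhang, the fingers can straddle the plate's 56 mm width from above, past the far edge. Tilting 25° then places it on the stand.

Request:
{"api": "arm_command", "payload": {
  "plan": [
    [85,[45,2,0],[0,0,0]],
    [85,[90,2,0],[0,0,0]],
    [85,[120,2,10],[0,0,0]],
    [85,[120,2,50],[0,0,0]],
    [85,[120,2,90],[0,0,0]],
    [85,[120,2,125],[0,0,0]],
    [85,[120,2,125],[0,0,0]],
    [85,[120,2,125],[0,0,0]]
  ]
}}

```text
time: 14.75
ee_pos: [0.6035, 0.2507, 0.1154]
eef_rot: [1.0, -0.0, -0.001, 0.0]
force: [0.3, -0.4, 0.6]
opening: 0.0853
grasp_force: 0.0
```

```bash
python3 - <<'E'
from pl import *
p,r,s=pose(); print(p,s['force'],s['opening'])
plate('wrist','w4.png')
E
```

```text
[0.60350266 0.25071375 0.11542042] [ 0.28990779 -0.43278179  0.62092619] 0.08527831349043741
wrist [613. 252.] [55. 22.] 89.99674987792969 [[601.0, 225.0], [624.0, 225.0], [624.0, 280.0], [601.0, 280.0]]
```

View pics/w4.png

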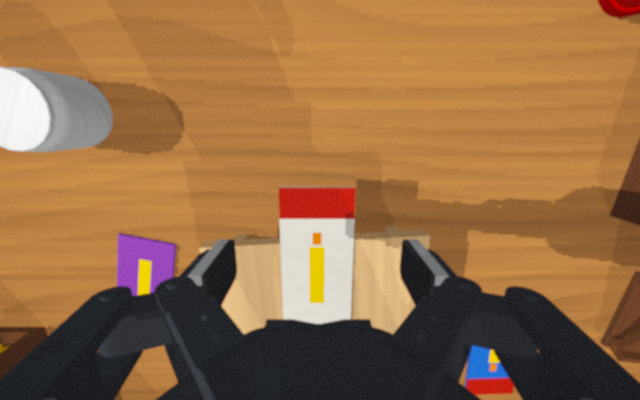

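The band is at (317,203) between the open fingers, and the riser edge runs near row 238. The plate centre is y=0.2525 and its front is x=0.624, so the descent is clear.

Request:
{"api": "arm_command", "payload": {
  "plan": [
    [85,[3,-1.5,30],[0,0,0]],
    [85,[3,-1.5,55],[0,0,0]],
    [85,[3,-1.5,70],[0,0,0]],
    [85,[3,-1.5,75],[0,0,0]],
    [85,[3,-1.5,75],[0,0,0]],
    [85,[3,-1.5,75],[0,0,0]]
  ]
}}

```text
time: 15.4
ee_pos: [0.6079, 0.2524, 0.0421]
eef_rot: [1.0, -0.0, 0.001, -0.0]
force: [-0.5, 0.3, -0.1]
opening: 0.0851
grasp_force: 0.0
```

Request:
{"api": "arm_command", "payload": {
  "plan": [
    [64,[0,0,0],[0,0,0]],
    [60,[0,0,0],[0,0,0]],
    [54,[0,0,0],[0,0,0]],
    [52,[0,0,0],[0,0,0]],
    [50,[0,0,0],[0,0,0]],
    [50,[0,0,0],[0,0,0]]
  ]
}}

```text
time: 16.0
ee_pos: [0.6076, 0.2522, 0.0412]
eef_rot: [1.0, -0.0, 0.0, -0.0]
force: [0.9, -0.5, 6.0]
opening: 0.0537
grasp_force: 61.9
```

Request:
{"api": "arm_command", "payload": {
  "plan": [
    [50,[0,0,-3],[0,0,0]],
    [50,[0,0,-8],[0,0,0]],
    [50,[0,0,-20],[0,0,0]],
    [50,[0,0,-45],[0,0,0]],
    [50,[0,0,-75],[0,0,0]],
    [50,[0,0,-110],[0,0,0]],
    [50,[0,0,-150],[0,0,0]],
    [50,[0,0,-180],[0,0,0]],
    [50,[0,0,-180],[0,0,0]],
    [50,[0,0,-180],[0,0,0]]
  ]
}}

```text
time: 17.0
ee_pos: [0.6072, 0.252, 0.2219]
eef_rot: [1.0, -0.0, 0.001, -0.0]
force: [-0.6, -0.0, -1.3]
opening: 0.054
grasp_force: 63.1
```

```bash
cat > held.py <<'E'
from h import *
def held():
    p,r,s=pose(); a,d,K,V=cap('wrist','h%.1f.png'%s['time'])
    vv,uu=np.mgrid[:400,:640]; P=world(K,V,np.c_[uu.ravel(),vv.ravel()],d=d.ravel())
    T=r.inv().apply(P-p).reshape(400,640,3)
    h=cv2.cvtColor(a,cv2.COLOR_RGB2HSV).astype(int); H,S,Vv=h[...,0],h[...,1],h[...,2]
    near=(abs(T[...,1])<.035)&(abs(T[...,2])<.06)&(T[...,0]>-.15)&(T[...,0]<.06)&(d>0)
    red=near&((H<6)|(H>174))&(S>150); wh=near&(S<60)&(Vv>160)
    q=T[red|wh]; c=np.linalg.lstsq(np.c_[q[:,:2],np.ones(len(q))],q[:,2],rcond=None)[0]
    c=np.linalg.lstsq(*(lambda k:(np.c_[q[k][:,:2],np.ones(k.sum())],q[k][:,2]))(abs(q@[-c[0],-c[1],1]-c[2])<.004),rcond=None)[0]
    print('t',s['time'],'p',p.round(4),'F',np.round(s['force'],1),s['opening'],'n',len(q),'plane slopes deg',np.degrees(np.arctan(c[:2])).round(2),'z0 face',(c[2]*1000).round(1))
    b=T[red]; print('band rect tool xy',cv2.minAreaRect((b[:,:2]*1000).astype(np.float32)),'x max',np.percentile(b[:,0],99.5).round(4),'white x min',q[:,0].min().round(4))
E
python3 -c "
from held import *
held()"; ls pics
```

```text
t 17.0 p [0.6072 0.252  0.2219] F [-0.6 -0.  -1.3] 0.05395909818119136 n 9271 plane slopes deg [-0.68  0.04] z0 face -21.7
band rect tool xy ((4.941216468811035, -0.6768341064453125), (55.877899169921875, 23.964797973632812), 89.64043426513672) x max 0.0165 white x min -0.035
h17.0.png
s2.png
scene.png
t2.png
top.png
w1.png
w2.png
w3.png
w4.png
```

```bash
cat > tgt.py <<'E'
from h import *
S=np.array([.4885,-.0953,0]); psi=np.radians(-7.6); sl=np.radians(25)
def go(up,nrm,off=(-43.1,-.7,-18.7),dy=0,S=S,psi=psi):
    p,r,s=pose(); Rp=R.from_euler('z',psi)*R.from_euler('y',-sl); Rt=Rp*R.from_matrix(np.diag([1.,-1,-1]))
    P=S+[0,0,.043]+Rp.apply([up/1000,dy/1000,nrm/1000])-Rt.apply(np.array(off)/1000)
    print('pos',P.round(4),'shift mm',(r.inv().apply(P-p)*1000).round(1),'turn deg',(r.inv()*Rt).as_rotvec(degrees=True).round(2))
E
python3 -c "
from tgt import *
go(8,80)"
```

```text
pos [ 0.5086 -0.0987  0.1202] shift mm [-97.9 350.5 100.7] turn deg [-1.63 24.98  7.45]
```

Request:
{"api": "arm_command", "payload": {
  "plan": [
    [50,[-10,35,0],[0,0,0]],
    [50,[-22,78,0],[0,2,0.6]],
    [50,[-34,122,0],[-0.3,6,1.8]],
    [50,[-46,166,0],[-0.6,10,3]],
    [50,[-58,210,0],[-0.9,14,4.2]],
    [50,[-70,254,0],[-1.2,18,5.4]],
    [50,[-82,296,0],[-1.5,22,6.6]],
    [50,[-92,330,10],[-1.6,25,7.4]],
    [50,[-98,350,40],[-1.6,25,7.4]],
    [50,[-98,350,60],[-1.6,25,7.4]],
    [50,[-98,350,70],[-1.6,25,7.4]],
    [50,[-98,350,70],[-1.6,25,7.4]]
  ]
}}

```text
time: 18.25
ee_pos: [0.5196, -0.1053, 0.1842]
eef_rot: [0.98, -0.066, 0.188, 0.009]
force: [-0.9, 1.5, -0.1]
opening: 0.054
grasp_force: 63.3
```

```bash
python3 -c "
from tgt import *
from held import held
held(); go(6,20)
a,d,K,V=cap('top','t3.png'); cv2.imwrite('pics/t3c.png',cv2.resize(a[130:300,330:510,::-1],None,fx=4,fy=3.5,interpolation=2))"
```

```text
t 18.25 p [ 0.5196 -0.1053  0.1842] F [-0.9  1.5 -0.1] 0.054004625959411884 n 9468 plane slopes deg [-0.56  0.03] z0 face -21.6
band rect tool xy ((5.033068656921387, -0.8223628997802734), (55.48619079589844, 23.868045806884766), 89.96578216552734) x max 0.0167 white x min -0.0344
pos [ 0.532  -0.1018  0.0649] shift mm [-33.8  -2.8 115.8] turn deg [-0.45  3.24 -0.08]
```

View pics/h18.2.png

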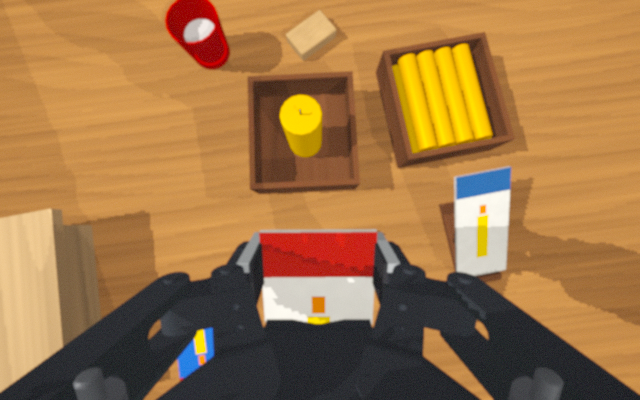

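The plate is held level between the fingers with the band at (318,253); the candle stands in its crate at (300,125). I hold to settle, then step closer.

Request:
{"api": "arm_command", "payload": {
  "plan": [
    [50,[-20,-2,40],[-0.4,3.2,0]],
    [50,[-30,-3,80],[-0.4,3.2,0]],
    [50,[-30,-3,80],[-0.4,3.2,0]],
    [50,[-30,-3,80],[-0.4,3.2,0]]
  ]
}}

```text
time: 18.75
ee_pos: [0.5479, -0.1128, 0.1621]
eef_rot: [0.982, -0.06, 0.18, 0.007]
force: [0.1, 0.5, -1.9]
opening: 0.0535
grasp_force: 63.3
```

```bash
python3 -c "
from tgt import *
from held import held
held(); go(6,5)
a,d,K,V=cap('top'); cv2.imwrite('pics/t4c.png',cv2.resize(a[150:300,330:510,::-1],None,fx=4,fy=4,interpolation=2))
vv,uu=np.mgrid[:400,:640]; P=world(K,V,np.c_[uu.ravel(),vv.ravel()],d=d.ravel())
"
```

```text
t 18.75 p [ 0.5479 -0.1128  0.1621] F [ 0.1  0.5 -1.9] 0.05346107524508265 n 9438 plane slopes deg [-0.58  0.01] z0 face -21.6
band rect tool xy ((5.307127952575684, -0.793121337890625), (55.65869140625, 23.81199836730957), 89.55546569824219) x max 0.0167 white x min -0.0346
pos [ 0.5383 -0.1026  0.0513] shift mm [-49.1  -8.3  99.9] turn deg [-0.64  4.22  0.48]
```

View pics/t4c.png

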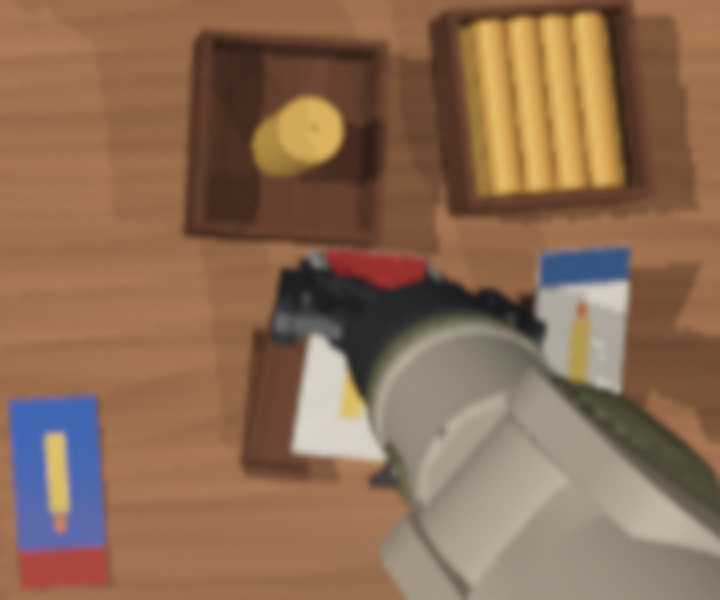

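The arm drifted off target (the plate is near (400,370) in the crop), which is probably a joint limit. I check the joints and the IK.

```bash
cat > ikc.py <<'E'
from tgt import *
from kin import fk
k=np.load('kin.npz'); th,s=k['th'],k['s']
from scipy.optimize import least_squares
lo=np.array([-2.57,-.35,-1.29,.11,-1.05,.11,-2.63]);hi=np.array([2.57,1.97,1.29,2.56,4.19,1.86,2.63])
def ik(P,Rt,n=25,q00=None):
    rng=np.random.default_rng(0); res=[]
    for i in range(n):
        q0=q00 if (q00 is not None and i==0) else rng.uniform(lo,hi)
        S=least_squares(lambda q:np.r_[(fk(q,th,s)[0]-P)*5,(fk(q,th,s)[1].inv()*Rt).as_rotvec()],np.clip(q0,lo+.01,hi-.01),bounds=(lo,hi),max_nfev=80); res.append((S.cost,S.x))
    return res
E
python3 - <<'E'
from ikc import *
p,r,st=pose(); q=np.array(st['q']); print('q',q.round(3).tolist(), (fk(q,th,s)[0]-p).round(4))
off=np.array([-43.1,-.7,-18.7])/1000
for flip in (0,1):
  for nrm in (0,.05):
    Rp=R.from_euler('z',psi)*R.from_euler('y',-sl); Rt=Rp*R.from_matrix(np.diag([1.,-1,-1]))
    P=S+[0,0,.043]+Rp.apply([0,0,nrm])-Rt.apply(off)
    R2=Rt*R.from_euler('z',np.pi) if flip else Rt
    rs=sorted(ik(P,R2,25,q),key=lambda x:x[0])
    print(flip,nrm,[ (round(float(np.sqrt(2*c)),4),x.round(2).tolist(),fk(x,th,s)[2].round(2).tolist()) for c,x in rs[:4]])
E
```

```text
q [0.256, 0.427, -0.206, 2.304, 1.037, 0.107, -2.627] [-0.021  -0.0066 -0.0055]
0 0 [(0.0, [-0.37, 0.89, 0.78, 2.43, 4.02, 0.73, 0.61], [0.47, 0.14, 0.64]), (0.0, [0.24, 0.68, -0.25, 2.44, 2.72, 0.44, 1.94], [0.4, -0.15, 0.71]), (0.0, [-0.03, 0.7, 0.17, 2.44, 3.36, 0.44, 1.3], [0.42, -0.04, 0.71]), (0.0, [0.63, 0.79, -0.87, 2.43, 2.08, 0.69, 2.61], [0.38, -0.32, 0.64])]
0 0.05 [(0.0, [-0.45, 0.83, 0.92, 2.45, 4.18, 0.74, 0.5], [0.43, 0.17, 0.68]), (0.0, [-0.18, 0.63, 0.4, 2.46, 3.72, 0.42, 0.95], [0.38, 0.02, 0.74]), (0.0007, [-0.45, 0.84, 0.93, 2.45, 4.19, 0.76, 0.49], [0.43, 0.17, 0.67]), (0.0021, [0.28, 0.57, -0.31, 2.46, 2.56, 0.37, 2.08], [0.34, -0.15, 0.75])]
1 0 [(0.0, [0.63, 0.79, -0.88, 2.43, 2.08, 0.7, -0.53], [0.38, -0.32, 0.64]), (0.0, [0.76, 0.89, -1.13, 2.43, 1.93, 0.88, -0.37], [0.37, -0.39, 0.58]), (0.0, [0.24, 0.68, -0.26, 2.44, 2.71, 0.44, -1.19], [0.4, -0.15, 0.71]), (0.0, [-0.08, 0.72, 0.25, 2.44, 3.48, 0.46, -1.96], [0.43, -0.02, 0.71])]
1 0.05 [(0.0, [0.85, 0.84, -1.28, 2.45, 1.78, 0.91, -0.29], [0.33, -0.4, 0.61]), (0.0, [0.42, 0.59, -0.52, 2.46, 2.3, 0.43, -0.81], [0.34, -0.2, 0.74]), (0.0, [0.84, 0.83, -1.27, 2.45, 1.79, 0.9, -0.29], [0.33, -0.4, 0.61]), (0.0, [0.59, 0.64, -0.8, 2.46, 2.05, 0.56, -0.56], [0.33, -0.27, 0.71])]
```

```bash
cat >> ikc.py <<'E'
def rel(P,Rt):
    p,r,_=pose(); return (r.inv().apply(P-p)*1000).round(0).tolist(),(r.inv()*Rt).as_rotvec(degrees=True).round(1).tolist()
def hov(up,nrm,off=np.array([-43.1,-.7,-18.7])/1000):
    Rp=R.from_euler('z',psi)*R.from_euler('y',-sl); Rt=Rp*R.from_matrix(np.diag([1.,-1,-1]))
    return S+[0,0,.043]+Rp.apply([up,0,nrm])-Rt.apply(off),Rt
E
python3 - <<'E'
from ikc import *
D=R.from_matrix(np.diag([1.,-1,-1]))
print('A',rel(np.array([.62,-.08,.30]),D))
qt=np.array([.24,.68,-.25,2.44,2.72,.44,1.94])
P,Rt=hov(.05,.025); c,q3=ik(P,Rt,1,qt)[0]; print('J3',c,q3.round(3).tolist())
c,q2=ik(np.array([.62,-.08,.30]),D*R.from_euler('z',np.pi),1,np.array([.13,.45,-.09,1.7,.06,.95,1.55]))[0]; print('J2',c,q2.round(3).tolist())
for t in np.linspace(0,1,11):
    p,r,_,_=fk(q2+t*(q3-q2),th,s); M=r.as_matrix(); tail=p+r.apply([-.103,0,-.02]);print(t.round(1),p.round(3),'z',M[:,2].round(2),'x',M[:,0].round(2),'tail',tail.round(2))
E
```

```text
A ([113.0, -42.0, -104.0], [0.9, -20.8, -6.9])
J3 0.0026586704256933466 [0.225, 0.612, -0.233, 2.39, 2.696, 0.391, 1.959]
J2 1.3888402839568368e-08 [0.109, 0.413, -0.103, 1.757, 0.05, 0.975, 1.558]
0.0 [ 0.62 -0.08  0.3 ] z [-0. -0. -1.] x [-1.  0.  0.] tail [ 0.72 -0.08  0.32]
0.1 [ 0.608 -0.133  0.271] z [-0.01 -0.2  -0.98] x [-0.98 -0.2   0.05] tail [ 0.71 -0.11  0.29]
0.2 [ 0.604 -0.178  0.25 ] z [ 0.03 -0.36 -0.93] x [-0.9  -0.41  0.13] tail [ 0.7  -0.13  0.26]
0.3 [ 0.607 -0.211  0.236] z [ 0.09 -0.48 -0.87] x [-0.77 -0.59  0.25] tail [ 0.68 -0.14  0.23]
0.4 [ 0.615 -0.23   0.222] z [ 0.19 -0.55 -0.81] x [-0.57 -0.73  0.37] tail [ 0.67 -0.14  0.2 ]
0.5 [ 0.624 -0.235  0.207] z [ 0.29 -0.57 -0.77] x [-0.32 -0.82  0.48] tail [ 0.65 -0.14  0.17]
0.6 [ 0.631 -0.226  0.188] z [ 0.39 -0.53 -0.75] x [-0.03 -0.83  0.56] tail [ 0.63 -0.13  0.14]
0.7 [ 0.632 -0.206  0.165] z [ 0.47 -0.45 -0.76] x [ 0.26 -0.75  0.61] tail [ 0.6  -0.12  0.12]
0.8 [ 0.623 -0.176  0.138] z [ 0.52 -0.34 -0.79] x [ 0.52 -0.6   0.6 ] tail [ 0.56 -0.11  0.09]
0.9 [ 0.601 -0.142  0.111] z [ 0.52 -0.21 -0.83] x [ 0.74 -0.38  0.56] tail [ 0.52 -0.1   0.07]
1.0 [ 0.567 -0.105  0.084] z [ 0.48 -0.07 -0.88] x [ 0.87 -0.12  0.48] tail [ 0.47 -0.09  0.05]
```

Request:
{"api": "arm_command", "payload": {
  "plan": [
    [50,[20,-8,-40],[0,-2,-0.7]],
    [50,[50,-18,-80],[0.3,-7,-2.3]],
    [50,[80,-30,-104],[0.6,-14,-4.6]],
    [50,[113,-42,-104],[0.9,-20.8,-6.9]],
    [50,[113,-42,-104],[0.9,-20.8,-6.9]],
    [50,[113,-42,-104],[0.9,-20.8,-6.9]],
    [50,[113,-42,-104],[0.9,-20.8,-6.9]],
    [50,[113,-42,-104],[0.9,-20.8,-6.9]],
    [50,[113,-42,-104],[0.9,-20.8,-6.9]],
    [50,[113,-42,-104],[0.9,-20.8,-6.9]]
  ]
}}

```text
time: 19.85
ee_pos: [0.6189, -0.0812, 0.3001]
eef_rot: [1.0, -0.0, -0.0, 0.0]
force: [0.2, -0.5, -0.1]
opening: 0.0539
grasp_force: 63.3
```

```bash
python3 - <<'E'
from ikc import *
p,r,st=pose(); print(p.round(3),r.as_matrix().round(3).tolist(),np.round(st['q'],2).tolist(),st['time'])
E
```

```text
[ 0.619 -0.081  0.3  ] [[1.0, -0.0, -0.0], [-0.0, -1.0, -0.001], [-0.0, 0.001, -1.0]] [0.59, 0.53, -0.84, 1.73, 0.44, 1.09, -1.96] 19.85
```

Request:
{"api": "arm_command", "payload": {
  "plan": [
    [50,[0,0,0],[0,0,-8.5]],
    [50,[0,0,0],[0,0,-17]],
    [50,[0,0,0],[0,0,-25.5]],
    [50,[0,0,0],[0,0,-34]],
    [50,[0,0,0],[0,0,-42.5]],
    [50,[0,0,0],[0,0,-51]],
    [50,[0,0,0],[0,0,-59.5]],
    [50,[0,0,0],[0,0,-68]],
    [50,[0,0,0],[0,0,-76.5]],
    [50,[0,0,0],[0,0,-85]],
    [50,[0,0,0],[0,0,-90]],
    [50,[0,0,0],[0,0,-90]]
  ]
}}

```text
time: 21.05
ee_pos: [0.6195, -0.0811, 0.3001]
eef_rot: [0.707, 0.707, 0.0, -0.0]
force: [0.4, 0.9, -1.5]
opening: 0.0543
grasp_force: 63.3
```

Request:
{"api": "arm_command", "payload": {
  "plan": [
    [50,[0,0,0],[0,0,-8.5]],
    [50,[0,0,0],[0,0,-17]],
    [50,[0,0,0],[0,0,-25.5]],
    [50,[0,0,0],[0,0,-34]],
    [50,[0,0,0],[0,0,-42.5]],
    [50,[0,0,0],[0,0,-51]],
    [50,[0,0,0],[0,0,-59.5]],
    [50,[0,0,0],[0,0,-68]],
    [50,[0,0,0],[0,0,-76.5]],
    [50,[0,0,0],[0,0,-85]],
    [50,[0,0,0],[0,0,-90]],
    [50,[0,0,0],[0,0,-90]]
  ]
}}

```text
time: 22.25
ee_pos: [0.6197, -0.081, 0.3006]
eef_rot: [0.001, 1.0, -0.0, 0.0]
force: [0.9, 0.9, -0.1]
opening: 0.0538
grasp_force: 63.3
```

```bash
cat > plan.py <<'E'
from ikc import *
def solve(P,Rt,q0):
    S_=least_squares(lambda q:np.r_[(fk(q,th,s)[0]-P)*5,(fk(q,th,s)[1].inv()*Rt).as_rotvec(),.002*(q-q0)],np.clip(q0,lo+.02,hi-.02),bounds=(lo+.03,hi-.03),max_nfev=400); q=S_.x
    return q,np.linalg.norm(fk(q,th,s)[0]-P)
E
python3 - <<'E'
from plan import *
p,r,st=pose(); q=np.array(st['q']); print(p.round(3),r.as_matrix().round(2).tolist(),q.round(2).tolist(),st['time'])
qt=np.array([.24,.68,-.25,2.44,2.72,.44,1.94])
P,Rt=hov(0,0); qf,e=solve(P,Rt,qt); print('final',e,qf.round(3))
P1,_=hov(.05,.02); q1,e=solve(P1,Rt,qf); print('hover',e,q1.round(3))
for P2 in ([.60,-.12,.20],[.64,-.12,.22]):
    q2,e=solve(np.array(P2),Rt,q1); print('high',e,q2.round(3))
for t in np.linspace(0,1,13)[1:]:
    a,b,_,_=fk(q+t*(q2-q),th,s); print(t.round(2),a.round(3),'lowest plate/tip z',min((a+b.apply(v))[2] for v in ([-.103,.03,-.02],[-.103,-.03,-.02],[.017,.03,-.02],[.017,-.03,-.02],[0,.04,0],[0,-.04,0])).round(3),*rel(a,b))
E
```

```text
[ 0.62  -0.081  0.301] [[-1.0, 0.0, 0.0], [0.0, 1.0, -0.0], [-0.0, -0.0, -1.0]] [0.79, 0.71, -1.28, 1.72, 0.71, 1.27, 0.91] 22.25
final 1.3249230270055783e-09 [ 0.239  0.679 -0.25   2.441  2.72   0.439  1.94 ]
hover 1.840808089968488e-07 [ 0.185  0.602 -0.162  2.341  2.686  0.259  1.977]
high 0.007482885355709926 [ 0.222  0.421 -0.2    2.253  2.062  0.14   2.6  ]
high 0.010875313272176057 [ 0.192  0.43  -0.175  2.189  2.055  0.14   2.6  ]
0.08 [ 0.666 -0.106  0.264] lowest plate/tip z 0.259 [-46.0, -25.0, 37.0] [5.8, -4.4, -10.7]
0.17 [ 0.681 -0.118  0.248] lowest plate/tip z 0.239 [-62.0, -37.0, 53.0] [11.8, -7.8, -22.4]
0.25 [ 0.695 -0.128  0.237] lowest plate/tip z 0.224 [-75.0, -47.0, 63.0] [17.9, -10.3, -34.8]
0.33 [ 0.705 -0.136  0.231] lowest plate/tip z 0.213 [-86.0, -55.0, 70.0] [23.8, -11.7, -47.9]
0.42 [ 0.713 -0.141  0.227] lowest plate/tip z 0.207 [-93.0, -60.0, 74.0] [29.5, -12.2, -61.5]
0.5 [ 0.716 -0.143  0.225] lowest plate/tip z 0.204 [-97.0, -62.0, 75.0] [34.8, -11.8, -75.6]
0.58 [ 0.716 -0.142  0.224] lowest plate/tip z 0.192 [-96.0, -61.0, 77.0] [39.6, -10.5, -90.0]
0.67 [ 0.71  -0.139  0.223] lowest plate/tip z 0.181 [-91.0, -58.0, 78.0] [43.7, -8.5, -104.7]
0.75 [ 0.7   -0.134  0.221] lowest plate/tip z 0.173 [-80.0, -53.0, 79.0] [47.0, -5.8, -119.5]
0.83 [ 0.684 -0.129  0.218] lowest plate/tip z 0.168 [-64.0, -48.0, 82.0] [49.3, -2.7, -134.5]
0.92 [ 0.662 -0.123  0.215] lowest plate/tip z 0.167 [-43.0, -42.0, 86.0] [50.4, 0.8, -149.5]
1.0 [ 0.636 -0.118  0.21 ] lowest plate/tip z 0.169 [-16.0, -37.0, 90.0] [50.2, 4.2, -164.6]
```

```bash
cat > sim.py <<'E'
from plan import *
def err(q,P,Rt):
    p,r,_,_=fk(q,th,s); return np.r_[P-p,(Rt*r.inv()).as_rotvec()]
def jac(q):
    P,r,_,_=fk(q,th,s); J=np.zeros((6,7))
    for i in range(7):
        d=np.zeros(7); d[i]=1e-5; J[:,i]=-(err(q+d,P,r))/1e-5
    return J
def step(q,P,Rt,it=5):
    q=q.copy()
    for _ in range(it):
        J=jac(q); e=err(q,P,Rt); fr=np.ones(7,bool)
        for _ in range(3):
            Jf=J[:,fr]; dq=np.zeros(7); dq[fr]=Jf.T@np.linalg.solve(Jf@Jf.T+1e-4*np.eye(6),e)
            bad=fr&((q+dq<lo)|(q+dq>hi))
            if not bad.any(): break
            fr&=~bad
        q=np.clip(q+dq,lo,hi)
    return q
def walk(q,P0,R0,rows):
    tr=[]; 
    # rate limited target
    Pc,Rc=P0.copy(),R0
    for sh,tu in rows:
        Pt=P0+R0.apply(np.array(sh)/1000); Rt=R0*R.from_rotvec(tu,degrees=True)
        d=Pt-Pc; n=np.linalg.norm(d); Pc=Pc+d*min(1,.05/max(n,1e-9))
        w=(Rc.inv()*Rt).as_rotvec(); m=np.linalg.norm(w); Rc=Rc*R.from_rotvec(w*min(1,.15/max(m,1e-9)))
        q=step(q,Pc,Rc); tr.append(q)
    return q,tr,Pc,Rc
E
python3 - <<'E'
from sim import *
q=np.array([.59,.53,-.84,1.73,.44,1.09,-1.96]); P,r,_,_=fk(q,th,s)
for k in range(2):
    q,tr,P,r=walk(q,P,r,[([0,0,0],[0,0,-min(8.5*(i+1),90)]) for i in range(12)]); print(q.round(2))
print('obs [.79,.71,-1.28,1.72,.71,1.27,.91]')
# the earlier approach from tool-down pick lift
q=np.array([0.1308,0.5067,-0.0886,1.7893,0.0576,0.8456,-1.5563])
E
```

```text
[ 0.79  0.68 -1.26  1.73  0.68  1.26 -0.64]
[ 0.8   0.69 -1.28  1.73  0.7   1.27  0.92]
obs [.79,.71,-1.28,1.72,.71,1.27,.91]
```

```bash
cat > search.py <<'E'
from sim import *
from scipy.spatial.transform import Slerp
pts=np.array([[-.103,.03,-.018],[-.103,-.03,-.018],[.017,.03,-.018],[.017,-.03,-.018],[0,.045,0],[0,-.045,0]])
def obst(P,r):  # min clearance above obstacle tops
    c=9
    for v in pts:
        w=P+r.apply(v); h=.11 if np.hypot(w[0]-.638,w[1]+.102)<.06 else (.085 if (w[1]<-.19 and .42<w[0]<.74) else .06)
        c=min(c,w[2]-h)
    return c
p,r0,st=pose(); q0=np.array(st['q']); Pf,Rf=hov(0,0); Ph,_=hov(.05,.02)
rng=np.random.default_rng(1); best=None
for k in range(60):
    fam=np.array([[.24,.68,-.25,2.44,2.72,.44,1.94],[-.03,.7,.17,2.44,3.36,.44,1.3],[-.37,.89,.78,2.43,4.02,.73,.61]])[k%3]
    qh,e=solve(Ph,Rf,fam)
    if e>1e-3: continue
    qm=(q0+qh)/2+rng.normal(0,[.3,.2,.4,.2,.5,.3,.4]) if k>2 else (q0+qh)/2; qm=np.clip(qm,lo+.1,hi-.1)
    key=[q0,qm,qh]; way=[fk(a+(b-a)*t,th,s)[:2] for a,b in zip(key,key[1:]) for t in np.arange(1,5)/4]
    q=q0; P,r=p,r0; cl=9; ok=True; n=0
    for W,Rw in way:
        for _ in range(14):
            d=W-P; P=P+d*min(1,.045/max(np.linalg.norm(d),1e-9)); w=(r.inv()*Rw).as_rotvec(); m=np.linalg.norm(w); r=r*R.from_rotvec(w*min(1,.13/max(m,1e-9)))
            q=step(q,P,r,2); n+=1; cl=min(cl,obst(*fk(q,th,s)[:2]))
            if np.linalg.norm(W-P)<1e-4 and m<.13: break
        e=np.linalg.norm(err(q,P,r))
        if e>.05 or cl<0: ok=False; break
    if not ok: continue
    for t in np.linspace(0,1,6): q=step(q,Ph+(Pf-Ph)*t,Rf,3)
    ef=np.linalg.norm(err(q,Pf,Rf)); print(k,n,round(cl,3),round(ef,4),q.round(2).tolist())
    if ef<.002 and (best is None or cl-.002*n>best[0]): best=(cl-.002*n,way)
if best:
    np.save('way.npy',np.array([np.r_[W,Rw.as_quat()] for W,Rw in best[1]]))
    for W,Rw in best[1]: print(W.round(3),*rel(W,Rw))
E
python3 search.py
nproc; cat > search2.py <<'E'
from sim import *
from search_util import *
import sys, time
from multiprocessing import Pool
p,r0,st=pose(); q0=np.array(st['q']); Pf,Rf=hov(0,0); Ph,_=hov(.05,.02)
def run(seed):
    rng=np.random.default_rng(seed); out=None
    nw=rng.integers(1,4); way=[]
    for i in range(nw):
        yaw=rng.uniform(-np.pi,np.pi); tilt=rng.uniform(0,.8); az=rng.uniform(-np.pi,np.pi)
        Rw=R.from_rotvec(tilt*np.array([np.cos(az),np.sin(az),0]))*R.from_euler('z',yaw)*R.from_matrix(np.diag([1.,-1,-1]))
        way.append((np.array([rng.uniform(.5,.8),rng.uniform(-.3,.3),rng.uniform(.22,.4)]),Rw))
    way.append((Ph,Rf))
    q=q0; P,r=p,r0; cl=9; n=0; idx=[]
    for W,Rw in way:
        for _ in range(30):
            d=W-P; P=P+d*min(1,.045/max(np.linalg.norm(d),1e-9)); w=(r.inv()*Rw).as_rotvec(); m=np.linalg.norm(w); r=r*R.from_rotvec(w*min(1,.14/max(m,1e-9)))
            q=step(q,P,r,2); n+=1; cl=min(cl,obst(*fk(q,th,s)[:2]))
            if cl<0.01: return None
            if np.linalg.norm(W-P)<1e-4 and m<.14: break
        idx.append((n,q.round(2).tolist(),round(float(np.linalg.norm(err(q,P,r))),3)))
    for t in np.linspace(0,1,5): q=step(q,Ph+(Pf-Ph)*t,Rf,3)
    ef=np.linalg.norm(err(q,Pf,Rf))
    return (seed,n,round(float(cl),3),round(float(ef),4),idx,way,q)
if __name__=='__main__':
    t=time.time(); got=[]; tot=0; ends=[]
    with Pool() as pool:
        for o in pool.imap_unordered(run,range(4000)):
            tot+=1
            if o is not None:
                ends.append(o[3])
                if o[3]<.003: got.append(o); print(o[:4],[x[2] for x in o[4]],o[6].round(2).tolist(),flush=True)
            if len(got)>=6 or time.time()-t>400: break
        pool.terminate()
    print(tot,len(ends),sorted(ends)[:5])
    if got:
        o=min(got,key=lambda o:sum(x[2] for x in o[4])*10+o[1]*.01)
        print('best',o[0]); np.save('seed.npy',o[0])
        for (W,Rw),i in zip(o[5],o[4]): print(W.round(3),Rw.as_quat().round(3),i,*rel(W,Rw))
E
sed -n '/^pts/,/return c/p' search.py > su.tmp; (echo 'import numpy as np'; cat su.tmp) > search_util.py
OMP_NUM_THREADS=1 timeout 500 python3 search2.py
```

```text
4
(1668, 38, 0.027, 0.0) [0.0, 0.0, 0.638, 0.131] [0.49, 0.72, -0.65, 2.43, 2.26, 0.57, 2.42]
(1707, 38, 0.014, 0.0) [0.328, 1.35, 0.071] [0.53, 0.74, -0.71, 2.43, 2.2, 0.6, 2.47]
4000 730 [0.0, 0.0, 0.1235, 0.1236, 0.1241]
best 1668
[0.65  0.266 0.3  ] [ 0.399 -0.873 -0.279 -0.023] (8, [0.4, 0.81, -1.28, 1.61, 0.27, 1.04, 1.64], 0.0) [-30.0, 347.0, 0.0] [-33.4, -2.7, -47.8]
[0.646 0.071 0.264] [ 0.394 -0.916  0.018  0.072] (13, [0.37, 0.66, -1.01, 1.68, 0.58, 1.3, 1.59], 0.0) [-26.0, 152.0, 37.0] [2.1, 8.5, -46.5]
[ 0.609 -0.263  0.398] [ 0.982  0.007 -0.05   0.181] (30, [0.17, 0.63, -1.21, 2.51, 1.09, 1.12, 2.52], 0.638) [11.0, -182.0, -98.0] [9.1, -32.4, 175.9]
[ 0.571 -0.107  0.084] [ 0.974 -0.065  0.216  0.014] (38, [0.56, 0.49, -0.59, 2.34, 2.17, 0.29, 2.52], 0.131) [48.0, -26.0, 217.0] [37.3, 2.4, -168.6]
```

```bash
cat > search3.py <<'E'
from sim import *
from search_util import *
import time
from multiprocessing import Pool
p,r0,st=pose(); q0=np.array(st['q']); Pf,Rf=hov(0,0); Ph,_=hov(.05,.02)
fams=[solve(Ph,Rf,np.array(f))[0] for f in ([.24,.68,-.25,2.44,2.72,.44,1.94],[-.03,.7,.17,2.44,3.36,.44,1.3],[.49,.72,-.65,2.43,2.26,.57,2.42])]
def track(q,P,r,way,tol,cmin):
    n=0;cl=9
    for W,Rw in way:
        for _ in range(30):
            d=W-P; P=P+d*min(1,.045/max(np.linalg.norm(d),1e-9)); w=(r.inv()*Rw).as_rotvec(); m=np.linalg.norm(w); r=r*R.from_rotvec(w*min(1,.14/max(m,1e-9)))
            q=step(q,P,r,2); n+=1; cl=min(cl,obst(*fk(q,th,s)[:2]))
            if cl<cmin or np.linalg.norm(err(q,P,r))>tol: return None
            if np.linalg.norm(W-P)<1e-4 and m<.14: break
    return q,P,r,n,cl
def run(seed):
    rng=np.random.default_rng(seed); way=[]
    for i in range(rng.integers(1,3)):
        yaw=rng.uniform(-np.pi,np.pi); tilt=rng.uniform(0,.7); az=rng.uniform(-np.pi,np.pi)
        Rw=R.from_rotvec(tilt*np.array([np.cos(az),np.sin(az),0]))*R.from_euler('z',yaw)*R.from_matrix(np.diag([1.,-1,-1]))
        way.append((np.array([rng.uniform(.5,.8),rng.uniform(-.3,.35),rng.uniform(.22,.4)]),Rw))
    o=track(q0,p,r0,way,.02,.01)
    if o is None: return None
    q1=o[0]; 
    for f in fams:
        jw=[fk(q1+(f-q1)*t,th,s)[:2] for t in np.arange(1,7)/6]
        o2=track(*o[:3],jw,.08,.0)
        if o2 is None: continue
        q=o2[0]
        for t in np.linspace(0,1,5): q=step(q,Ph+(Pf-Ph)*t,Rf,3)
        return (seed,o[3],o2[3],round(float(o2[4]),3),round(float(np.linalg.norm(err(q,Pf,Rf))),4),q1.round(2).tolist(),way+jw,q)
    return (seed,q1[2])
if __name__=='__main__':
    t=time.time(); got=[]; tot=0; q3=[]
    with Pool() as pool:
        for o in pool.imap_unordered(run,range(6000)):
            tot+=1
            if o and len(o)==2: q3.append((round(float(o[1]),2),o[0]))
            elif o:
                print(o[:6],o[7].round(2).tolist(),flush=True)
                if o[4]<.003: got.append(o)
            if len(got)>=4 or time.time()-t>230: break
        pool.terminate()
    print(tot,len(q3),sorted(q3)[-4:])
    if got:
        o=min(got,key=lambda o:o[1]+o[2]); print('best',o[0]); np.save('way.npy',np.array([np.r_[W,Rw.as_quat()] for W,Rw in o[6]]))
        for W,Rw in o[6]: print(W.round(3),Rw.as_quat().round(3),*rel(W,Rw))
E
OMP_NUM_THREADS=1 timeout 300 python3 search3.py
```

```text
6000 4174 [(1.26, 5303), (1.26, 5599), (1.27, 1887), (1.27, 3145)]
```

```bash
python3 - <<'E'
s=open('search3.py').read()
s=s.replace("np.arange(1,7)/6]","np.arange(1,31)/30]").replace("o2=track(*o[:3],jw,.08,.0)","o2=track(*o[:3],jw,.12,.0)\n        if dbg is not None: dbg.append(why[0])")
s=s.replace("def track","why=[0]; dbg=None\ndef track").replace("if cl<cmin or np.linalg.norm(err(q,P,r))>tol: return None","if cl<cmin or np.linalg.norm(err(q,P,r))>tol:\n                why[0]=(n,round(float(cl),3),round(float(np.linalg.norm(err(q,P,r))),3),q.round(2).tolist()); return None")
s=s.replace("print(tot,","import sys\n    print(tot,").replace("time.time()-t>230","time.time()-t>150")
s=s.replace("if __name__=='__main__':","if __name__=='__main__':\n    print([(np.round(f,2).tolist(),round(float(np.linalg.norm(err(f,Ph,Rf))),4)) for f in fams])\n    dbg=[]\n    for sd in range(12): run(sd)\n    print(*dbg[:14],sep='\\n'); dbg=None",1)
open('search3.py','w').write(s)
E
OMP_NUM_THREADS=1 timeout 300 python3 search3.py
```

```text
[([0.18, 0.6, -0.16, 2.34, 2.69, 0.26, 1.98], 0.0), ([-0.0, 0.62, 0.13, 2.34, 3.38, 0.26, 1.28], 0.0), ([0.42, 0.63, -0.52, 2.33, 2.12, 0.38, 2.55], 0.0)]
(23, -0.006, 0.0, [0.68, 0.73, -1.02, 2.19, 1.94, 0.85, 2.02])
(23, -0.002, 0.0, [0.58, 0.69, -0.84, 2.19, 2.26, 0.73, 1.73])
(28, -0.006, 0.001, [0.64, 0.7, -0.89, 2.29, 1.85, 0.64, 2.61])
(19, -0.008, 0.0, [0.7, 0.82, -1.02, 2.02, 1.89, 1.03, 2.0])
(22, -0.025, 0.0, [0.63, 0.78, -0.87, 2.11, 2.28, 0.84, 1.91])
(19, -0.004, 0.0, [0.78, 0.85, -1.17, 2.02, 1.62, 1.1, 2.22])
(19, -0.003, 0.0, [0.68, 0.81, -1.05, 2.05, 1.91, 0.99, 1.95])
(22, -0.025, 0.0, [0.61, 0.78, -0.88, 2.13, 2.27, 0.8, 1.88])
(20, -0.007, 0.0, [0.76, 0.84, -1.19, 2.08, 1.69, 1.05, 2.22])
(28, -0.004, 0.0, [0.75, 0.75, -0.95, 2.14, 1.65, 0.75, 1.39])
(31, -0.005, 0.0, [0.64, 0.72, -0.75, 2.14, 1.95, 0.7, 1.1])
(38, -0.001, 0.0, [0.82, 0.81, -1.14, 2.23, 1.65, 0.84, 2.23])
(24, -0.016, 0.0, [0.23, 0.66, -0.45, 2.08, 2.14, 0.65, 2.2])
(26, -0.021, 0.0, [0.19, 0.66, -0.35, 2.12, 2.59, 0.59, 1.85])
3545 2474 [(1.26, 1620), (1.26, 2739), (1.27, 1887), (1.27, 3145)]
```

```bash
cat > search_util.py <<'E'
import numpy as np
pts=np.array([[-.103,.03,-.018],[-.103,-.03,-.018],[.017,.03,-.018],[.017,-.03,-.018],[0,.045,0],[0,-.045,0],[-.05,0,-.018]])
def obst(P,r):
    c=9
    for v in pts:
        w=P+r.apply(v)
        if np.hypot(w[0]-.638,w[1]+.102)<.05: h=.105
        elif w[1]<-.19 and .42<w[0]<.74: h=.08
        elif w[1]>.14 and .36<w[0]<.6: h=.07
        elif .565<w[0]<.715 and abs(w[1]+.1)<.07: h=.05
        else: h=.03
        c=min(c,w[2]-h)
    return c
E
sed -i 's/for i in range(rng.integers(1,3))/for i in range(0 if seed==0 else rng.integers(1,3))/; s/dbg=\[\]$/dbg=None/; s/for sd in range(12): run(sd)/pass/; s/^    print(\*dbg.*$//; s/time.time()-t>150/time.time()-t>100/' search3.py
OMP_NUM_THREADS=1 timeout 200 python3 search3.py
```

```text
[([0.18, 0.6, -0.16, 2.34, 2.69, 0.26, 1.98], 0.0), ([-0.0, 0.62, 0.13, 2.34, 3.38, 0.26, 1.28], 0.0), ([0.42, 0.63, -0.52, 2.33, 2.12, 0.38, 2.55], 0.0)]
(1, 3, 30, 0.002, 0.0, [0.7, 0.52, -1.24, 1.72, 0.57, 1.36, 0.59]) [0.48, 0.72, -0.63, 2.44, 2.27, 0.56, 2.4]
(18, 20, 60, 0.01, 0.0, [-0.1, 0.33, -0.57, 1.75, 0.56, 1.13, -1.98]) [0.23, 0.68, -0.23, 2.44, 2.75, 0.44, 1.91]
(54, 22, 60, 0.002, 0.0, [0.39, 0.28, -0.61, 1.9, 0.12, 1.03, -1.72]) [0.51, 0.73, -0.67, 2.43, 2.24, 0.58, 2.44]
(64, 30, 60, 0.001, 0.0, [0.25, 0.43, -0.71, 1.7, 0.41, 1.16, -1.38]) [0.53, 0.74, -0.7, 2.43, 2.21, 0.6, 2.47]
66 41 [(-0.42, 33), (-0.11, 29), (-0.11, 40), (0.95, 15)]
best 1
[ 0.594 -0.025  0.369] [ 0.155  0.987 -0.05  -0.008] [26.0, 56.0, -68.0] [5.7, 1.0, 17.7]
[ 0.605 -0.04   0.355] [ 0.123  0.99  -0.072  0.014] [15.0, 41.0, -54.0] [8.3, -1.5, 14.0]
[ 0.616 -0.054  0.341] [ 0.088  0.991 -0.095  0.034] [4.0, 27.0, -41.0] [10.9, -3.9, 10.1]
[ 0.627 -0.068  0.329] [ 0.052  0.99  -0.118  0.052] [-7.0, 13.0, -29.0] [13.6, -6.0, 5.8]
[ 0.637 -0.081  0.318] [ 0.013  0.987 -0.142  0.069] [-17.0, 0.0, -
[... 1796 characters left out ...]
-47.0, 145.0] [48.6, -7.6, -117.3]
[ 0.666 -0.124  0.145] [-0.857  0.394 -0.331  0.042] [-47.0, -43.0, 156.0] [48.1, -6.2, -124.6]
[ 0.654 -0.12   0.134] [-0.884  0.341 -0.317  0.032] [-35.0, -39.0, 166.0] [47.3, -4.8, -131.9]
[ 0.641 -0.116  0.123] [-0.909  0.287 -0.301  0.021] [-21.0, -35.0, 177.0] [46.1, -3.3, -139.3]
[ 0.626 -0.113  0.113] [-0.931  0.232 -0.283  0.011] [-6.0, -32.0, 188.0] [44.6, -1.8, -146.6]
[ 0.609 -0.111  0.103] [-0.949  0.177 -0.263  0.002] [11.0, -30.0, 198.0] [42.6, -0.3, -154.0]
[ 0.591 -0.108  0.093] [-0.963  0.121 -0.24  -0.007] [29.0, -28.0, 208.0] [40.2, 1.1, -161.3]
[ 0.571 -0.107  0.084] [-0.974  0.065 -0.216 -0.014] [48.0, -26.0, 217.0] [37.3, 2.4, -168.6]
```

Request:
{"api": "arm_command", "payload": {
  "plan": [
    [50,[10,20,-25],[2,0.4,6]],
    [50,[18,40,-50],[4,0.7,12]],
    [50,[26,56,-68],[5.7,1,17.7]],
    [50,[15,41,-54],[8.3,-1.5,14]],
    [50,[4,27,-41],[10.9,-3.9,10.1]],
    [50,[-7,13,-29],[13.6,-6,5.8]],
    [50,[-17,0,-18],[16.3,-7.9,1.3]],
    [50,[-27,-12,-8],[19,-9.6,-3.4]],
    [50,[-36,-23,1],[21.7,-11.1,-8.3]],
    [50,[-44,-33,10],[24.3,-12.4,-13.5]],
    [50,[-52,-41,18],[26.9,-13.5,-18.9]],
    [50,[-60,-49,26],[29.4,-14.3,-24.5]]
  ]
}}

```text
time: 23.45
ee_pos: [0.68, -0.1299, 0.2744]
eef_rot: [-0.209, 0.937, -0.252, 0.123]
force: [-0.0, 0.1, -0.8]
opening: 0.0534
grasp_force: 63.4
```

```bash
cat > nxt.py <<'E'
from sim import *
from search_util import obst
import sys
i0,i1=map(int,sys.argv[1:3]); w=np.load('way.npy'); p,r,st=pose(); print(p.round(3),r.as_quat().round(3),np.round(st['q'],2).tolist(),st['time'],'clear',obst(p,r))
rows=[rel(x[:3],R.from_quat(x[3:])) for x in w[i0:i1]]
q,tr,P,Rc=walk(np.array(st['q']),p,r,rows); print('sim',q.round(2).tolist(),np.linalg.norm(err(q,P,Rc)).round(3),min(obst(*fk(a,th,s)[:2]) for a in tr))
for a,b in rows: print([50,a,b],end=',')
E
python3 nxt.py 10 21
```

```text
[ 0.68  -0.13   0.274] [-0.209  0.937 -0.252  0.123] [0.6, 0.65, -1.1, 1.93, 1.3, 1.17, 0.9] 23.45 clear 0.14587630671195984
sim [0.67, 0.71, -1.03, 2.13, 1.88, 0.94, 1.73] 0.0 0.07415431725889228
[50, [-1.0, -4.0, 10.0], [2.0, -1.5, -5.7]],[50, [-3.0, -6.0, 21.0], [3.9, -3.1, -11.5]],[50, [-5.0, -7.0, 30.0], [5.7, -4.5, -17.6]],[50, [-7.0, -7.0, 39.0], [7.3, -5.9, -23.8]],[50, [-8.0, -5.0, 46.0], [8.8, -7.2, -30.1]],[50, [-9.0, -2.0, 54.0], [10.2, -8.4, -36.5]],[50, [-9.0, 2.0, 61.0], [11.4, -9.5, -43.1]],[50, [-8.0, 8.0, 67.0], [12.4, -10.6, -49.8]],[50, [-7.0, 15.0, 73.0], [13.3, -11.7, -56.5]],[50, [-5.0, 23.0, 79.0], [14.0, -12.7, -63.3]],[50, [-1.0, 32.0, 84.0], [14.6, -13.7, -70.2]],
```

Tracking is exact, so I continue.

Request:
{"api": "arm_command", "payload": {
  "plan": [
    [50,[-1,-4,10],[2,-1.5,-5.7]],
    [50,[-3,-6,21],[3.9,-3.1,-11.5]],
    [50,[-5,-7,30],[5.7,-4.5,-17.6]],
    [50,[-7,-7,39],[7.3,-5.9,-23.8]],
    [50,[-8,-5,46],[8.8,-7.2,-30.1]],
    [50,[-9,-2,54],[10.2,-8.4,-36.5]],
    [50,[-9,2,61],[11.4,-9.5,-43.1]],
    [50,[-8,8,67],[12.4,-10.6,-49.8]],
    [50,[-7,15,73],[13.3,-11.7,-56.5]],
    [50,[-5,23,79],[14,-12.7,-63.3]],
    [50,[-1,32,84],[14.6,-13.7,-70.2]]
  ]
}}

```text
time: 24.55
ee_pos: [0.6981, -0.1393, 0.1868]
eef_rot: [0.718, -0.59, 0.36, -0.085]
force: [-0.1, 0.1, 0.6]
opening: 0.0538
grasp_force: 63.4
```

```bash
python3 nxt.py 21 31
```

```text
[ 0.698 -0.139  0.187] [ 0.718 -0.59   0.36  -0.085] [0.62, 0.74, -0.99, 2.19, 1.95, 0.96, 1.63] 24.55 clear 0.0740264769512939
sim [0.46, 0.64, -0.58, 2.33, 2.07, 0.41, 2.6] 0.0 0.0015050604060909134
[50, [-8.0, 8.0, 3.0], [0.5, -1.5, -6.8]],[50, [-16.0, 19.0, 5.0], [0.9, -3.3, -13.7]],[50, [-24.0, 30.0, 6.0], [1.2, -5.2, -20.5]],[50, [-33.0, 43.0, 6.0], [1.3, -7.2, -27.3]],[50, [-41.0, 58.0, 5.0], [1.5, -9.3, -34.1]],[50, [-50.0, 73.0, 4.0], [1.5, -11.6, -40.9]],[50, [-58.0, 90.0, 1.0], [1.5, -14.0, -47.6]],[50, [-65.0, 108.0, -2.0], [1.5, -16.6, -54.3]],[50, [-72.0, 127.0, -7.0], [1.4, -19.3, -60.9]],[50, [-78.0, 147.0, -13.0], [1.4, -22.2, -67.5]],
```

Request:
{"api": "arm_command", "payload": {
  "plan": [
    [50,[-8,8,3],[0.5,-1.5,-6.8]],
    [50,[-16,19,5],[0.9,-3.3,-13.7]],
    [50,[-24,30,6],[1.2,-5.2,-20.5]],
    [50,[-33,43,6],[1.3,-7.2,-27.3]],
    [50,[-41,58,5],[1.5,-9.3,-34.1]],
    [50,[-50,73,4],[1.5,-11.6,-40.9]],
    [50,[-58,90,1],[1.5,-14,-47.6]],
    [50,[-65,108,-2],[1.5,-16.6,-54.3]],
    [50,[-72,127,-7],[1.4,-19.3,-60.9]],
    [50,[-78,147,-13],[1.4,-22.2,-67.5]],
    [50,[-78,147,-13],[1.4,-22.2,-67.5]]
  ]
}}

```text
time: 25.65
ee_pos: [0.57, -0.1075, 0.0838]
eef_rot: [0.974, -0.067, 0.215, 0.015]
force: [0.2, -0.8, -0.9]
opening: 0.0538
grasp_force: 63.4
```

```bash
python3 -c "
from tgt import *
from held import held
held(); p,r,st=pose(); print(np.round(st['q'],2).tolist(),r.as_quat().round(3)); go(3,4)
a,d,K,V=cap('scene'); cv2.imwrite('pics/s5.png',cv2.resize(a[130:310,150:350,::-1],None,fx=3.3,fy=3.3,interpolation=2))"
```

```text
t 25.65 p [ 0.57   -0.1075  0.0838] F [ 0.2 -0.8 -0.9] 0.053794203442616643 n 9407 plane slopes deg [-0.5   0.06] z0 face -21.5
band rect tool xy ((5.35675048828125, -0.5279197692871094), (55.42881774902344, 23.99602508544922), 89.06133270263672) x max 0.0167 white x min -0.0341
[0.52, 0.67, -0.65, 2.34, 2.08, 0.48, 2.62] [ 0.974 -0.067  0.217  0.015]
pos [ 0.536  -0.1023  0.0492] shift mm [-47.5  -0.1  16.7] turn deg [ 0.13 -0.08 -0.21]
```

View pics/s5.png

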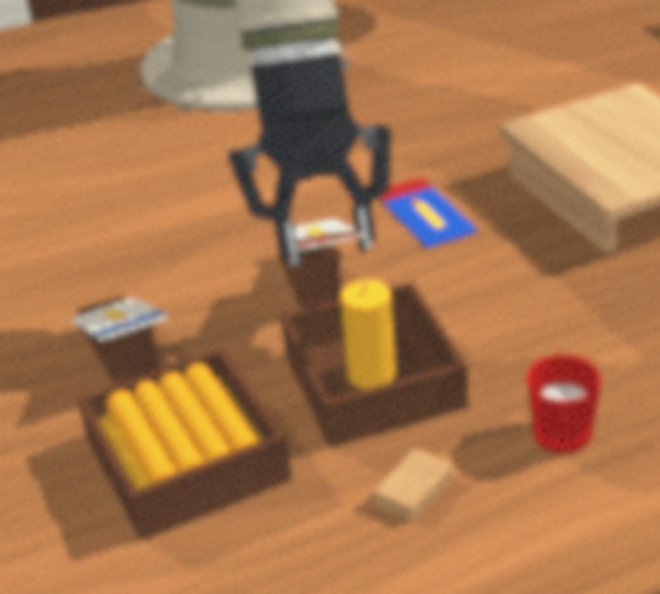

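The plate hangs over the stand at (325,235) in the crop, red end towards the crate, and the candle stands upright at (368,335). Next I slide in along the slope.

Request:
{"api": "arm_command", "payload": {
  "plan": [
    [50,[-12,0,4],[0,0,0]],
    [50,[-24,0,9],[0,0,0]],
    [50,[-34,0,13],[0,0,0]],
    [50,[-41,0,16],[0,0,0]],
    [50,[-43,0,17],[0,0,-0.2]],
    [50,[-43,0,17],[0,0,-0.2]]
  ]
}}

```text
time: 26.35
ee_pos: [0.5402, -0.1029, 0.0501]
eef_rot: [0.974, -0.064, 0.216, 0.015]
force: [0.6, 0.3, -0.5]
opening: 0.0537
grasp_force: 63.4
```

Request:
{"api": "arm_command", "payload": {
  "plan": [
    [50,[0,0,1],[0,0,0]],
    [50,[0,0,2],[0,0,0]]
  ]
}}

```text
time: 26.55
ee_pos: [0.5414, -0.1031, 0.0491]
eef_rot: [0.974, -0.063, 0.217, 0.015]
force: [-4.4, -0.1, 9.6]
opening: 0.0538
grasp_force: 64.2
```

Request:
{"api": "arm_command", "payload": {
  "plan": [
    [50,[0,0,1],[0,0,0]],
    [50,[0,0,1.5],[0,0,0]]
  ]
}}

```text
time: 26.75
ee_pos: [0.5418, -0.1032, 0.0484]
eef_rot: [0.974, -0.063, 0.217, 0.016]
force: [-7.7, -1.7, 21.8]
opening: 0.0539
grasp_force: 65.0
```

```bash
python3 -c "
from tgt import *
p,r,st=pose(); print(p.round(4),np.round(st['q'],2).tolist(),st['force']); go(0,0)"
```

```text
[ 0.5418 -0.1032  0.0484] [0.56, 0.77, -0.73, 2.42, 2.21, 0.63, 2.5] [-7.6701398  -1.66725228 21.75230376]
pos [ 0.535  -0.1022  0.0443] shift mm [-8.  -0.1  0.9] turn deg [ 0.09 -0.16  0.25]
```

Request:
{"api": "arm_command", "payload": {
  "plan": [
    [50,[0,0,-2],[0,0,0]],
    [50,[-3,0,-2],[0,0,0]],
    [50,[-5,0,-2],[0,0,0]],
    [50,[-5,0,-2],[0,0,0]]
  ]
}}

```text
time: 27.15
ee_pos: [0.5361, -0.1025, 0.0469]
eef_rot: [0.974, -0.063, 0.216, 0.015]
force: [-0.7, -0.6, 5.9]
opening: 0.0538
grasp_force: 63.8
```

Request:
{"api": "arm_command", "payload": {
  "plan": [
    [50,[-1,0,0],[0,0,0]],
    [50,[-2,0,0],[0,0,0]]
  ]
}}

```text
time: 27.35
ee_pos: [0.5352, -0.1022, 0.0465]
eef_rot: [0.974, -0.063, 0.217, 0.015]
force: [0.6, -0.2, 8.0]
opening: 0.0537
grasp_force: 63.9
```

Request:
{"api": "arm_command", "payload": {
  "plan": [
    [50,[-1,0,0],[0,0,0]],
    [50,[-1,0,0],[0,0,0]]
  ]
}}

```text
time: 27.55
ee_pos: [0.5342, -0.102, 0.046]
eef_rot: [0.974, -0.063, 0.217, 0.015]
force: [-0.5, -0.0, 6.7]
opening: 0.054
grasp_force: 63.9
```

```bash
python3 -c "
from tgt import *
p,r,st=pose(); print(p.round(4),r.inv().apply(st['force']).round(1)); go(0,0)"
```

```text
[ 0.5342 -0.102   0.046 ] [ 2.4  0.1 -6.3]
pos [ 0.535  -0.1022  0.0443] shift mm [-0.   0.1  1.9] turn deg [ 0.05 -0.12  0.22]
```

Request:
{"api": "arm_command", "payload": {
  "plan": [
    [50,[-1,0,0],[0,0,0]],
    [50,[-1.5,0,0],[0,0,0]]
  ]
}}

```text
time: 27.75
ee_pos: [0.5332, -0.1019, 0.0455]
eef_rot: [0.974, -0.063, 0.217, 0.015]
force: [1.4, -0.3, 8.8]
opening: 0.0539
grasp_force: 64.0
```

Request:
{"api": "arm_command", "payload": {
  "plan": [
    [50,[-1,0,0],[0,0,0]],
    [50,[-1.5,0,0],[0,0,0]]
  ]
}}

```text
time: 27.95
ee_pos: [0.5331, -0.1019, 0.0455]
eef_rot: [0.974, -0.063, 0.219, 0.016]
force: [3.9, -0.3, 11.5]
opening: 0.0538
grasp_force: 64.0
```

```bash
python3 -c "
from tgt import *
p,r,st=pose(); print(p.round(4),r.inv().apply(st['force']).round(1)); go(0,0)"
```

```text
[ 0.5331 -0.1019  0.0455] [ 8.4 -0.2 -8.7]
pos [ 0.535  -0.1022  0.0443] shift mm [1.2 0.1 1.9] turn deg [ 0.08 -0.31  0.23]
```

Request:
{"api": "arm_command", "payload": {
  "plan": [
    [50,[0.7,0,-0.5],[0,0,0]],
    [56,[0.7,0,-0.5],[0,0,0]],
    [60,[0.7,0,-0.5],[0,0,0]],
    [68,[0.7,0,-0.5],[0,0,0]],
    [76,[0.7,0,-0.5],[0,0,0]],
    [76,[0.7,0,-0.5],[0,0,0]],
    [76,[2,0,-8],[0,0,0]],
    [76,[4,0,-18],[0,0,0]],
    [76,[8,0,-30],[0,0,0]],
    [76,[15,0,-45],[0,0,0]],
    [76,[25,0,-65],[0,0,0]],
    [76,[25,0,-65],[0,0,0]]
  ]
}}

```text
time: 29.15
ee_pos: [0.5268, -0.1009, 0.1173]
eef_rot: [0.974, -0.063, 0.218, 0.016]
force: [0.5, 0.1, 0.3]
opening: 0.0761
grasp_force: 0.0
```

```bash
cat > fin.py <<'E'
from h import *
p,r,s=pose(); print(s['time'],p.round(3),np.round(s['q'],2).tolist(),np.round(s['force'],1))
a,d,K,V=cap('wrist','f%.1f.png'%s['time']); vv,uu=np.mgrid[:400,:640]; P=world(K,V,np.c_[uu.ravel(),vv.ravel()],d=d.ravel())
Q=(R.from_euler('z',np.radians(-7.6))*R.from_euler('y',-np.radians(25))).inv().apply(P-np.array([.4874,-.0954,.043])).reshape(400,640,3)
h=cv2.cvtColor(a,cv2.COLOR_RGB2HSV).astype(int); H,S,Vv=h[...,0],h[...,1],h[...,2]
n=(abs(Q[...,2])<.015)&(abs(Q[...,1])<.05)&(abs(Q[...,0])<.08)&(d>0)
red=n&((H<6)|(H>174))&(S>150); wh=n&(S<60)&(Vv>150)
b=Q[red]; print('band in plate frame',cv2.minAreaRect((b[:,:2]*1000).astype(np.float32))); q=Q[red|wh]
c=np.linalg.lstsq(np.c_[q[:,:2],np.ones(len(q))],q[:,2],rcond=None)[0]; print('slopes',np.degrees(c[:2]).round(2),'z',c[2]*1000,'range',q.min(0).round(4),q.max(0).round(4))
dk=(abs(Q[...,2])<.006)&(abs(Q[...,1])<.04)&(abs(Q[...,0])<.07)&(Vv<110)&(d>0); print('stand dark y by x', [(x,np.percentile(Q[...,1][dk&(abs(Q[...,0]-x/1000)<.005)],[2,98]).round(4).tolist()) for x in (-55,-40,0,30) if (dk&(abs(Q[...,0]-x/1000)<.005)).sum()>5])
E
python3 fin.py; ls pics | grep ^f
```

```text
29.15 [ 0.527 -0.101  0.117] [0.53, 0.57, -0.65, 2.43, 2.09, 0.44, 2.57] [0.5 0.1 0.3]
band in plate frame ((48.060791015625, 0.08084487915039062), (23.511865615844727, 55.02676773071289), 0.004193067084997892)
slopes [0.37 0.07] z 4.1704211489699095 range [-0.0217 -0.0279  0.002 ] [0.0598 0.0284 0.0064]
stand dark y by x []
f29.1.png
```

Request:
{"api": "arm_command", "payload": {
  "plan": [
    [76,[15,0,-30],[0,0,0]],
    [76,[40,0,-60],[0,0,0]],
    [76,[70,0,-90],[0,0,0]],
    [76,[70,0,-90],[0,0,0]],
    [76,[70,0,-90],[0,0,0]],
    [76,[70,0,-90],[0,0,0]]
  ]
}}

```text
time: 29.8
ee_pos: [0.542, -0.0996, 0.1985]
eef_rot: [0.97, -0.064, 0.234, 0.017]
force: [-0.3, 0.1, -0.5]
opening: 0.0758
grasp_force: 0.0
```

```bash
python3 fin.py; python3 - <<'E'
from h import *
for n in('wrist',):
    a,d,K,V=cap(n); vv,uu=np.mgrid[:400,:640]; P=world(K,V,np.c_[uu.ravel(),vv.ravel()],d=d.ravel()); 
    h=cv2.cvtColor(a,cv2.COLOR_RGB2HSV).reshape(-1,3).astype(int)
    m=(abs(h[:,0]-25)<6)&(h[:,1]>120)&(abs(P[:,0]-.638)<.05)&(abs(P[:,1]+.1)<.05)&(P[:,2]>.085); q=P[m]; print(n,len(q),cv2.minEnclosingCircle((q[:,:2]*1000).astype(np.float32)) if len(q) else '',np.median(q[:,2]) if len(q) else '')
E
```

```text
29.8 [ 0.542 -0.1    0.198] [0.18, 0.35, -0.15, 2.37, 2.02, 0.11, 2.63] [-0.3  0.1 -0.5]
band in plate frame ((48.64891815185547, -0.0741729736328125), (21.92595100402832, 54.35478591918945), 0.6271790266036987)
slopes [0.33 0.08] z 4.219098272897041 range [-0.0226 -0.0276  0.0022] [0.0597 0.0286 0.0069]
stand dark y by x []
wrist 1161 ((637.5956420898438, -102.22020721435547), 19.933914184570312) 0.09160949233554067
```

Request:
{"api": "arm_command", "payload": {
  "plan": [
    [76,[-10,0,20],[0,0,0]],
    [76,[-10,0,20],[0,0,0]],
    [76,[-10,0,20],[0,0,0]]
  ]
}}

```text
time: 30.2
ee_pos: [0.5422, -0.1016, 0.1761]
eef_rot: [0.97, -0.065, 0.234, 0.018]
force: [0.1, 0.3, -0.5]
opening: 0.0761
grasp_force: 0.0
```

```bash
python3 -c "
from h import *
print(bot.job_done())"
```

```text
the job is handed in; nothing more can be done
None
```

I handed the job in at about 30 s: the candle stands upright in the empty crate and the white plate leans centred on the stand, bottom edge on the lip and red band at the top, with the gripper clear of both. My last measurement put both within about 1 mm of where they should be. I didn't re-measure the votive, matchbox and tin. One joint (joint 6) read 0.107 against its stated 0.11 limit during a failed first approach to the stand, and I don't know whether the judge counts that.

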